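# Weigh down two glued repairs on a joiner's bench

## Robot

A 6-joint arm with a two-finger parallel gripper is mounted at the origin on the work surface. World frame = base frame: x ahead of the robot, y to its left, z up, the work surface at z = 0. Lengths are in m, angles in degrees, forces in N, time in s.
With the tool pointing down it reaches from about 0.25 to 0.725 m from the base axis. Payload 9.7 kg.
Tool frame: the origin (TCP) lies at the very end of the fingers, on their centre line; the grasp point (between the pads) lies 19 mm behind it; z points along the fingers, y is the direction in which the jaws open and shut (so a half turn about z gives the same grasp; the last joint's range is limited). The gripper opens to 85 mm and grips with 20 to 120 N. Pads are 22 mm wide; open, the fingers measure 114 mm over their backs; the gripper's body (76 mm by 85 mm) begins 54 mm behind the grasp point. The pads swing forward as they close: fully open they stand 13 mm farther back than shut.
Start: joints at [-63.541, 4.979, 10.078, 95.1, 0, 90], TCP at [0.245, -0.492, 0.231] pointing down, gripper open.
Joint ranges: [-179.16, 179.16], [-48.56, 103.87], [-65.8, 70.77], [-126.05, 130.52], [-82.76, 87.17], [-180, 180]. Speed limits (degrees/s): [127.2, 127.2, 147.25, 180, 180, 180].

## Interface

Orientations are given as [roll, pitch, yaw] about the fixed x, y, z axes, in that order (R = Rz(yaw) Ry(pitch) Rx(roll)).
In Python, from workcell import bot gives the robot as it stands.
- The arm moves only by the shell command python3 -m pendant 'ROWS' [FORCE]. ROWS is JSON, a list that holds one entry, the list of rows, each a list of 7 numbers: the shift along the tool's x, y, z in cm, then the turn, a rotation vector about the tool's x, y, z in rad, then the opening in per cent of the stroke, from 0 (shut) to 100 (fully open). In form: [[[dx, dy, dz, ax, ay, az, gripper], ...]]. A call has 1 to 5 rows; each row shifts and turns the pose as measured when the row begins, along the tool's axes as they then stand; what a row does not reach is not made up. A row lasts 1/12 s, in which the tool goes at most 41.7 mm and 7.16 degrees, less where a joint would pass 70% of its speed; a pose out of reach is approached as far as the arm can. A call with a gripper value outside its range is refused whole. The fingers move at their own pace and stop on an object; FORCE is the grip in N (left out, the last holds). Time passes only in rows, so rows that do not move let the fingers close. It gives the time, the measured TCP pose, the force and the opening at its end, in the units of the state.
- bot.get_obs(): the state, without advancing time (a new reading comes with each control period).
- bot.camera(name): name is "scene" or "side" or "wrist"; returns the picture (420x560x3 uint8, red, green, blue); there is no depth.
- bot.get_calibration(name): a dict with "intrinsics" (3x3 intrinsics, pixels), "pose" (4x4, takes a point from camera to world coordinates); the wrist camera has in their place "T_tool_cam" (4x4, takes a point from camera to tool coordinates, whose origin is the TCP and whose axes are the flange's). Camera axes: x right, y down, z forward; pixel columns grow to the right and rows downward; lengths in m; the calibration is good to about 2 mm. A picture is of the moment at which its call begins: read the wrist's pose just before it. get_calibration takes no time and is no camera call.
- bot.job_done(): hands the job in, once; it reports no verdict.
Trained networks look in the newest picture that a camera, given by its name, has taken for a name from the list of things; names that differ only in an ending like _2 or _b are one class to them, and where a whole thing is asked for, a point or a joint stands for the part that bears it (a point fixed in the world has none). Each returns a list of dicts, best first, with "confidence" (0 to 1); they miss things now and then, are a little off and sometimes report something else, mostly with a low value. They report only what shows in the picture. A call takes as long as a camera call. They do not tell look-alikes from the thing itself.
- bot.masks_of(camera, thing): "pixels" (420x560 bool, what is visible of it) and "extent" ([left, top, right, bottom] in pixels, round what is visible of it).
- bot.mark_of(camera, thing): "uv" ([column, row] in pixels: a listed point, or the origin of a listed thing).
The state is a dict: "time": time; "q": joint angles; "qd": joint speeds; "joint_efforts": joint torques, N m; "ee_pos": TCP position; "tcp_rot": TCP orientation; "wrist_force": force on the tool from outside, world axes, zero at the start; "torque": the same for the moment, N m; "opening": finger opening in m.
Only numpy, scipy, OpenCV 4.12 (cv2) and the standard library are available. Lean on these libraries where they do the work, as an engineer would, in place of code of your own. Each camera call takes 0.05 s, during which the arm holds its last target. There are 200 camera calls.

## Task

Two glued pieces must be pressed while they set. Do the square panel first: centred over its round patch, stack the rubber pad, then the plywood caul, then the round iron weight standing upright. When that stack is complete, do the T-shaped frame: lay the pine batten centred over the joint and lengthwise along the long rail, then put the steel block on the middle of the batten; set everything down flat rather than dropping it, and leave the glue bottle, the screwdriver and the screw jar where they are.

Things in the scene. Friction and masses are not known exactly. Their poses are not given: they have to be found in the camera images.
- panel_patch (a point): Fixed square plywood panel, 120 x 120 x 18 mm, lying flat on the bench; glued into the middle of its top is a dark round wooden patch, 40 mm across and flush. The point is the centre of the patch on the panel's top face (18 mm above the bench); z up, x and y along the panel's edges.
- frame_joint (a point): Fixed T-shaped pine frame piece, 22 mm thick, lying flat: a rail 180 mm long and 45 mm wide, and a 45 mm wide stile that leaves the rail's middle at a right angle (70 mm beyond the rail's edge), its darker end let flush into the rail. The point is the centre of the joint, on the top face of the rail at its middle (22 mm above the bench); x runs along the rail, the stile points to -y, z up.
- pad_mid (a point): Loose black rubber pad, square, 56 x 56 mm and 15 mm thick, 55 g, lying flat. The point is its centre, 7.5 mm above its underside; x and y along its edges.
- caul_mid (a point): Loose plywood caul (pressing board) with dark edge plies, 90 mm (x) by 60 mm (y) by 18 mm thick, 65 g, lying flat. The point is its centre, 9 mm above its underside.
- weight_mid (a point): Loose round dark iron weight, about 0.6 kg, standing upright: a body 54 mm across and 30 mm high, a narrow neck 18 mm across (32 to 36 mm up), and a grip knob 28 mm across from 38 mm up to the top at 54 mm. The point is on its axis half-way up, 27 mm above its underside; the middle of the knob is 19 mm above the point. z is its axis, up.
- batten_mid (a point): Loose plain pine batten, 130 mm (x) by 36 mm (y) by 20 mm thick, 50 g, lying flat. The point is its centre, 10 mm above its underside; x along its length.
- block_mid (a point): Loose bright steel bar offcut, 80 mm (x) by 36 mm (y) by 30 mm high, about 0.67 kg, with two small dark drill marks on top. The point is its centre, 15 mm above its underside; x along its length.
- glue: Bystander: white glue bottle, 56 mm across, 150 mm high, red cap, standing. Origin at the centre of its underside.
- screwdriver: Bystander: screwdriver with a black handle, lying on the bench beyond the work. About 200 mm long and 26 mm thick at the handle. Origin on the bench under its middle, x towards the tip.
- screwjar: Bystander: glass screw jar with a steel lid, 64 mm across, 70 mm high, standing. Origin at the centre of its underside.
There are look-alikes about, which are no part of the job. What is shaped like the part that bears weight_mid but pink, purple or yellow is not meant.

How it is judged (in metres and radians):
On the way, in this order (a step that is already met when the one before it is completed fails the run):
1. the rubber pad lies on the patch (horizontal distance between pad_mid and panel_patch below 0.015 m and z of pad_mid in the frame of panel_patch between 0.0015 and 0.0135 m and angle between pad_mid's own z axis and vertical below 0.12 rad), for 0.2 s.
2. the plywood caul lies on the pad (horizontal distance between caul_mid and panel_patch below 0.015 m and z of caul_mid in the frame of panel_patch between 0.018 and 0.03 m and angle between caul_mid's own z axis and vertical below 0.12 rad), for 0.2 s.
3. the iron weight stands on the caul (horizontal distance between weight_mid and panel_patch below 0.015 m and z of weight_mid in the frame of panel_patch between 0.054 and 0.066 m and angle between weight_mid's own z axis and vertical below 0.12 rad), for 0.2 s.
4. the batten lies along the rail over the joint (horizontal distance between batten_mid and frame_joint below 0.015 m and z of batten_mid in the frame of frame_joint between 0.004 and 0.016 m and angle between batten_mid's own z axis and vertical below 0.12 rad and angle between the x axis of batten_mid and the x axis of frame_joint, either way round below 0.22 rad), for 0.2 s.
5. the steel block lies on the batten (horizontal distance between block_mid and frame_joint below 0.015 m and z of block_mid in the frame of frame_joint between 0.029 and 0.041 m and angle between block_mid's own z axis and vertical below 0.12 rad), for 0.2 s.
At the end, for the whole second after the job is handed in: Pad, caul, weight stacked in that order on the panel, batten then block on the frame; each centre within 15 mm of the patch's or joint's centre, batten within 0.22 rad of the rail; all resting on the piece below (height within 6 mm), level within 0.12 rad, released, at rest (all of step 1 and all of step 2 and all of step 3 and all of step 4 and all of step 5 and linear speed of each of pad, caul, weight, batten, block below 0.02 m/s); the robot touches nothing.
It fails at once if the glue bottle is moved by more than 30 mm (distance of glue from where it was at the start of the episode above 0.03 m).
It fails at once if the screwdriver is moved by more than 30 mm (distance of screwdriver from where it was at the start of the episode above 0.03 m).
It fails at once if the screw jar is moved by more than 30 mm (distance of screwjar from where it was at the start of the episode above 0.03 m).
It fails at once if one of the five pieces is dropped (faster than 0.7 m/s with no finger on it) ((contact force between pad and the fingers below 0.02 N and linear speed of pad above 0.7 m/s) or (contact force between caul and the fingers below 0.02 N and linear speed of caul above 0.7 m/s) or (contact force between weight and the fingers below 0.02 N and linear speed of weight above 0.7 m/s) or (contact force between batten and the fingers below 0.02 N and linear speed of batten above 0.7 m/s) or (contact force between block and the fingers below 0.02 N and linear speed of block above 0.7 m/s)).
It also fails if it takes over 134 s, if anything falls off the work surface, if the arm or the gripper's body presses on something with over 40 N, if the wrist force passes 120 N, or if a joint passes its speed limit or range.

## Working session

There is one attempt and no reset: what is moved stays moved. The work goes in short steps, Python scripts to look and compute and a shell command to move; the robot and the scene stay as the last step left them, time stands still between calls to the robot, and variables do not carry over. Pictures are saved under pics/ and viewed, about 12 in all and at most 16, crops included, and the job is handed in when it is done.

```bash
mkdir -p pics; ls; python3 - <<'E'
from workcell import bot
import cv2,numpy as np
np.set_printoptions(precision=4,suppress=True)
o=bot.get_obs();print(o)
for c in("scene","side"):
    im=bot.camera(c);cv2.imwrite(f"pics/{c}0.png",im[:,:,::-1]);k=bot.get_calibration(c);print(c,k["intrinsics"],k["pose"])
    for t in["panel_patch","frame_joint","pad_mid","caul_mid","weight_mid","batten_mid","block_mid","glue","screwdriver","screwjar"]:
        print(t,[(np.round(m["uv"],1).tolist(),round(m["confidence"],2)) for m in bot.mark_of(c,t)[:4]])
print(bot.get_calibration("wrist"))
E
```

```text
pics
{'time': 0.0, 'q': array([-63.539 ,   5.0084,  10.0343,  95.1014,   0.0007,  89.9989]), 'qd': array([ 0.0247, -0.0412, -0.1022, -0.0016, -0.0098,  0.0173]), 'joint_efforts': array([ -0.    , -52.0385,  46.4804,   0.0164,  -0.0001,  -0.    ]), 'ee_pos': array([ 0.245 , -0.4922,  0.2306]), 'tcp_rot': array([-179.9245,   -0.0007,   26.4621]), 'wrist_force': array([-0.2118, -0.6939, -0.2601]), 'torque': array([ 0.0245, -0.0273, -0.0203]), 'opening': 0.08564150184099951}
scene [[464.9358   0.     277.9301]
 [  0.     464.9358 213.3673]
 [  0.       0.       1.    ]] [[-0.2833  0.8178 -0.5009  1.317 ]
 [ 0.9589  0.2342 -0.16    0.2187]
 [-0.0136 -0.5257 -0.8506  1.3138]
 [ 0.      0.      0.      1.    ]]
panel_patch [([199.9, 212.9], 0.6)]
frame_joint [([361.6, 259.1], 0.88)]
pad_mid [([281.9, 242.3], 0.58)]
caul_mid [([398.6, 205.3], 0.72), ([362.4, 257.6], 0.31)]
weight_mid [([325.9, 204.7], 0.83), ([360.2, 195.0], 0.69), ([326.9, 227.3], 0.52), ([289.8, 209.4], 0.52)]
batten_mid [([262.2, 181.5], 0.92)]
block_mid [([193.4, 158.2], 0.82)]
glue [([428.5, 259.5], 0.82)]
screwdriver [
[... 416 characters left out ...]
], 0.59)]
caul_mid [([291.1, 314.1], 0.7)]
weight_mid [([346.9, 258.5], 0.91), ([305.5, 276.6], 0.82), ([298.8, 221.6], 0.82), ([265.1, 241.2], 0.77)]
batten_mid [([342.7, 210.7], 0.88), ([301.6, 245.1], 0.67), ([210.8, 215.2], 0.34)]
block_mid [([373.9, 175.1], 0.72)]
glue [([194.7, 342.0], 0.65)]
screwdriver [([213.2, 214.5], 0.61)]
screwjar [([303.4, 247.9], 0.25)]
{'intrinsics': array([[326.3736,   0.    , 280.4932],
       [  0.    , 326.3736, 206.611 ],
       [  0.    ,   0.    ,   1.    ]]), 'T_tool_cam': array([[ 0.0004, -0.9589, -0.2837,  0.0717],
       [ 1.    ,  0.0004,  0.0001,  0.001 ],
       [ 0.0001, -0.2837,  0.9589, -0.1417],
       [ 0.    ,  0.    ,  0.    ,  1.    ]])}
```

View pics/scene0.png

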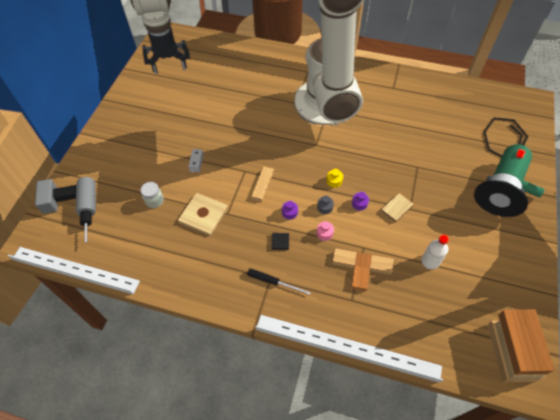

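View pics/side0.png

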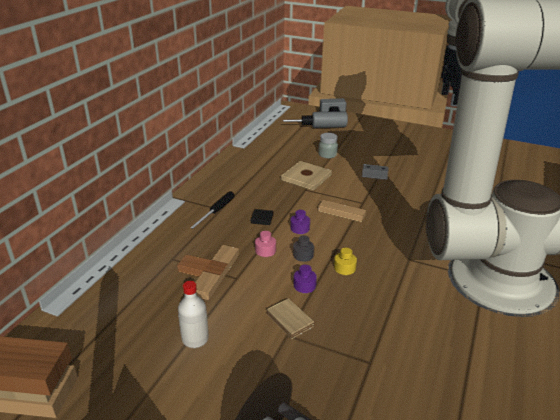

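The dark weight is at scene (325,205) / side (303,250), ringed by purple, pink and yellow look-alikes. The pad is at scene (281,242), caul (398,207), batten (262,184), block (195,160), panel (203,213) and frame joint (362,259).

```bash
cat > h.py <<'E'
from workcell import bot
import cv2,numpy as np
from scipy.spatial.transform import Rotation as R
np.set_printoptions(precision=4,suppress=True)
def campose(c):
    k=bot.get_calibration(c)
    if c!="wrist": return k["intrinsics"],k["pose"]
    o=bot.get_obs();T=np.eye(4);T[:3,:3]=R.from_euler("xyz",o["tcp_rot"],degrees=True).as_matrix();T[:3,3]=o["ee_pos"]
    return k["intrinsics"],T@k["T_tool_cam"]
def onplane(K,P,uv,z):
    uv=np.atleast_2d(np.asarray(uv,float));d=np.c_[uv,np.ones(len(uv))]@np.linalg.inv(K).T@P[:3,:3].T
    return (P[:3,3]+d*((z-P[2,3])/d[:,2])[:,None])[:,:2]
def proj(K,P,X):
    c=P[:3,:3].T@(np.asarray(X)-P[:3,3]);return (K@c)[:2]/c[2]
# marks height and mask top-plane height
Z=dict(panel_patch=.018,frame_joint=.022,pad_mid=.0075,caul_mid=.009,weight_mid=.027,batten_mid=.010,block_mid=.015,glue=0,screwdriver=0,screwjar=0)
def rect(K,P,mask,z):
    pts=np.argwhere(mask)[:,::-1];w=onplane(K,P,pts,z)
    (cx,cy),(a,b),t=cv2.minAreaRect((w*1000).astype(np.float32))
    if a<b:a,b,t=b,a,t+90
    return np.array([cx,cy])/1000,(round(a),round(b)),round((t+90)%180-90,1)
def snap(c,name=None):
    K,P=campose(c);im=bot.camera(c)
    if name:cv2.imwrite(f"pics/{name}.png",im[:,:,::-1])
    return K,P,im
E
python3 - <<'E'
from h import *
for c in("scene","side"):
    K,P,im=snap(c);print(c)
    for t,z in Z.items():
        for m in bot.mark_of(c,t)[:5]:
            if m["confidence"]>.4: print(t,onplane(K,P,m["uv"],z)[0],np.round(m["uv"]),round(m["confidence"],2),im[int(m["uv"][1]),int(m["uv"][0])])
    for t in["caul_mid","batten_mid","block_mid","pad_mid"]:
        for m in bot.masks_of(c,t)[:1]: print(t,*rect(K,P,m["pixels"],Z[t]))
E
```

```text
scene
panel_patch [ 0.623  -0.2757] [199. 213.] 0.8 [130  83  51]
frame_joint [0.6451 0.2713] [362. 260.] 0.73 [184 115  60]
pad_mid [0.6542 0.0136] [281. 244.] 0.88 [46 47 46]
caul_mid [0.4168 0.3447] [397. 207.] 0.67 [235 206 141]
weight_mid [0.5734 0.1488] [329. 230.] 0.56 [222 115 147]
weight_mid [0.4721 0.1122] [325. 201.] 0.54 [79 79 83]
weight_mid [0.3661 0.1195] [334. 177.] 0.54 [167 140   0]
weight_mid [ 0.5289 -0.0037] [286. 207.] 0.49 [ 86  38 112]
weight_mid [0.4116 0.2224] [361. 194.] 0.48 [139  60 183]
batten_mid [ 0.4473 -0.1102] [263. 183.] 0.95 [233 184 115]
block_mid [ 0.4321 -0.3672] [195. 163.] 0.52 [91 91 91]
glue [0.5782 0.4746] [430. 260.] 0.95 [151 146 137]
screwdriver [0.7827 0.0352] [276. 283.] 0.62 [33 33 34]
screwjar [ 0.6062 -0.4418] [156. 200.] 0.58 [145 150 133]
caul_mid [0.4182 0.3431] (99, 64) -28.5
batten_mid [ 0.448  -0.1139] (142, 41) -0.5
block_mid [ 0.4187 -0.371 ] (108, 47) 14.0
pad_mid [0.6453 0.007 ] (58, 54) 16.0
side
panel_patch [ 0.6234 -0.2666] [304. 172.] 0.87 [64 39 24]
panel_patch [0.6472 0.262 ] [216. 266.] 0.54 [100  67  40]
frame_joint [0.6351 0.2736] [218. 268.] 0.67 [111  75  46]
pad_mid [0.6444 0.0045] [262. 216.] 0.81 [18 24 21]
caul_mid [0.4187 0.3409] [290. 317.] 0.68 [139 124  90]
weight_mid [0.5292 0.007 ] [300. 220.] 0.82 [ 93  43 121]
weight_mid [0.4792 0.1139] [302. 246.] 0.74 [56 49 51]
weight_mid [0.4291 0.2297] [304. 279.] 0.67 [ 90  42 117]
weight_mid [0.5802 0.1373] [263. 242.] 0.56 [132  73  89]
weight_mid [0.4087 0.3545] [292. 316.] 0.42 [148 128  96]
batten_mid [ 0.4444 -0.1193] [343. 210.] 0.75 [142 114  78]
block_mid [ 0.4075 -0.35  ] [377. 175.] 0.6 [88 92 88]
screwdriver [0.7767 0.038 ] [215. 213.] 0.77 [56 45 29]
screwjar [ 0.6024 -0.4611] [330. 153.] 0.67 [118 130 119]
caul_mid [0.418  0.3425] (108, 72) -32.3
batten_mid [ 0.4478 -0.1149] (137, 65) 0.8
block_mid [ 0.4176 -0.37  ] (93, 81) -77.4
pad_mid [0.6434 0.0061] (74, 59) -76.2
```

```bash
python3 -m pendant '[[[3.67,-1.66,-0.7,0,0,0,100],[3.67,-1.66,-0.7,0,0,0,100],[3.67,-1.66,-0.7,0,0,0,100],[3.67,-1.66,-0.7,0,0,0,100],[3.67,-1.66,-0.7,0,0,0,100]]]' 40 && python3 -m pendant '[[[3.67,-1.66,-0.7,0,0,0,100],[3.67,-1.66,-0.7,0,0,0,100],[3.67,-1.66,-0.7,0,0,0,100],[3.67,-1.66,-0.7,0,0,0,100],[3.67,-1.66,-0.7,0,0,0,100]]]' && python3 -m pendant '[[[0,0,0,0,0,0,100],[0,0,0,0,0,0,100],[0,0,0,0,0,0,100]]]'
cat >> h.py <<'E'
TOP=dict(pad_mid=.015,caul_mid=.018,batten_mid=.02,block_mid=.03)
def look(c,name,things):
    K,P,im=snap(c,name)
    for t in things:
        for m in bot.mark_of(c,t)[:5]:
            if m["confidence"]>.3: print(t,onplane(K,P,m["uv"],Z[t])[0],np.round(m["uv"]),round(m["confidence"],2),im[int(m["uv"][1]),int(m["uv"][0])])
        if t in TOP:
            for m in bot.masks_of(c,t)[:1]: print("  rect",*rect(K,P,m["pixels"],TOP[t]*.7),round(m["confidence"],2))
E
python3 - <<'E'
from h import *
print(bot.get_obs()["ee_pos"],bot.get_obs()["tcp_rot"])
look("wrist","w1",["panel_patch","pad_mid","batten_mid","block_mid","weight_mid"])
E
```

```text
time: 3.02
ee_pos: [0.3716, -0.3365, 0.2642]
tcp_rot: [-179.8, 0.1, 25.7]
wrist_force: [0.4, -0.2, 1.2]
opening: 0.0853
time: 3.43
ee_pos: [0.5018, -0.1774, 0.301]
tcp_rot: [-179.9, 0.0, 25.7]
wrist_force: [0.6, -1.3, 0.1]
opening: 0.0853
time: 3.68
ee_pos: [0.5063, -0.1709, 0.3014]
tcp_rot: [-179.9, -0.1, 26.2]
wrist_force: [-0.2, -0.2, -0.1]
opening: 0.0856
[ 0.5063 -0.1709  0.3014] [-179.9407   -0.0907   26.2233]
panel_patch [ 0.6197 -0.2711] [391. 122.] 0.87 [126  82  58]
  rect [ 0.6257 -0.0011] (62, 26) -63.8 0.93
batten_mid [ 0.4516 -0.1126] [224. 184.] 0.78 [224 182 127]
block_mid [ 0.4181 -0.3702] [375. 280.] 0.94 [127 128 131]
  rect [ 0.4195 -0.3651] (92, 41) 12.0 0.97
weight_mid [0.4767 0.1113] [58. 87.] 0.91 [46 42 43]
weight_mid [0.3636 0.1166] [ 31. 169.] 0.79 [122 102  26]
weight_mid [0.5267 0.0054] [156.  89.] 0.73 [130  65 175]
```

View pics/w1.png

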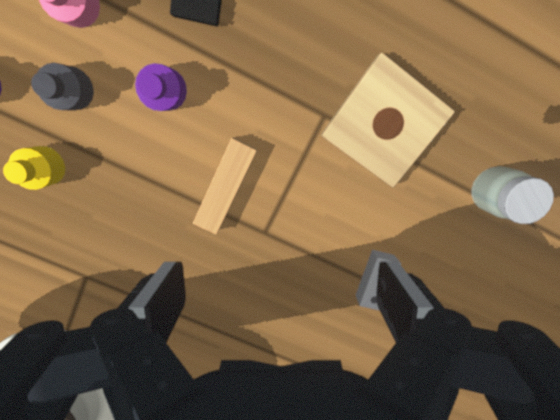

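The panel patch is at wrist pixel (388,123), with the pad partly cut off at (197,8) and the batten at (224,186). I'll go over the pad.

```bash
python3 - <<'E'
from h import *
K,P=campose("wrist");im=cv2.imread("pics/w1.png")
def fit(mask):
    c=max(cv2.findContours(mask.astype(np.uint8),0,cv2.CHAIN_APPROX_NONE)[0],key=cv2.contourArea)[:,0]
    return c
sub=np.zeros(im.shape[:2],bool);sub[90:160,350:430]=1
c=fit((im[:,:,2]<165)&(im[:,:,0]<95)&sub);w=onplane(K,P,c,.018)
(x,y),r=cv2.minEnclosingCircle((w*1000).astype(np.float32));print("patch",x,y,r,w.mean(0),w.min(0),w.max(0))
E
python3 -m pendant '[[[2.39,-1.2,1.64,0,0,0,100],[2.39,-1.2,1.64,0,0,0,100],[2.39,-1.2,1.64,0,0,0,100],[2.39,-1.2,1.64,0,0,0,100]]]' && python3 -m pendant '[[[2.39,-1.2,1.64,0,0,0,100],[2.39,-1.2,1.64,0,0,0,100],[2.39,-1.2,1.64,0,0,0,100],[2.39,-1.2,1.64,0,0,0,100]]]' && python3 -m pendant '[[[0,0,0,0,0,0.09,100],[0,0,0,0,0,0.09,100],[0,0,0,0,0,0,100],[0,0,0,0,0,0,100]]]'
python3 - <<'E'
from h import *
print(bot.get_obs()["ee_pos"],bot.get_obs()["tcp_rot"])
look("wrist","w2",["pad_mid","weight_mid"])
E
```

```text
patch 616.0343627929688 -269.77838134765625 19.275575637817383 [ 0.6161 -0.2698] [ 0.5972 -0.289 ] [ 0.6351 -0.2505]
time: 4.47
ee_pos: [0.5717, -0.0896, 0.2395]
tcp_rot: [179.7, -0.4, 25.5]
wrist_force: [1.2, -0.5, 1.2]
opening: 0.0858
time: 4.8
ee_pos: [0.6404, -0.002, 0.1718]
tcp_rot: [179.6, -0.5, 25.4]
wrist_force: [0.3, 0.6, 0.9]
opening: 0.0851
time: 5.13
ee_pos: [0.641, 0.0027, 0.1639]
tcp_rot: [179.9, -0.1, 15.1]
wrist_force: [-0.1, -0.8, 0.7]
opening: 0.0854
[0.641  0.0027 0.1639] [179.9003  -0.0909  15.1033]
pad_mid [0.6459 0.0064] [276. 184.] 0.79 [54 50 48]
  rect [0.6452 0.0059] (57, 56) 15.1 0.97
weight_mid [0.3645 0.1166] [111. 407.] 0.9 [50 54 58]
weight_mid [0.5741 0.1351] [119. 228.] 0.81 [140  84 102]
weight_mid [0.5287 0.006 ] [246. 302.] 0.81 [76 44 95]
weight_mid [0.4309 0.217 ] [ 19. 337.] 0.67 [22 24 29]
```

View pics/w2.png

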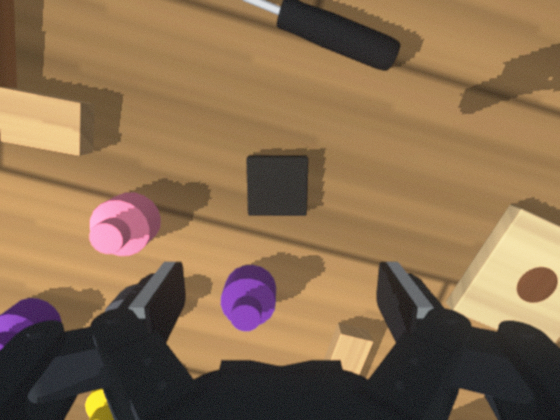

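```bash
python3 -m pendant '[[[0.52,-0.2,3.5,0,0,0,100],[0,0,3.5,0,0,0,100],[0,0,3.5,0,0,0,100],[0,0,3,0,0,0,100],[0,0,1.4,0,0,0,100]]]' && python3 -m pendant '[[[0,0,0.3,0,0,0,100],[0,0,0,0,0,0,100]]]' && python3 -c "
from h import *
print(bot.get_obs()['ee_pos'],bot.get_obs()['tcp_rot'])"
```

```text
time: 5.75
ee_pos: [0.6511, 0.0033, 0.0199]
tcp_rot: [179.6, -1.1, 15.2]
wrist_force: [-0.8, 1.0, -0.1]
opening: 0.0854
time: 5.92
ee_pos: [0.6489, 0.0026, 0.0133]
tcp_rot: [179.7, -0.8, 15.3]
wrist_force: [-0.4, -0.1, -0.2]
opening: 0.0858
[0.6489 0.0026 0.0133] [179.7014  -0.7976  15.3003]
```

```bash
python3 -m pendant '[[[-0.2,-0.35,0.5,0,0,0,100],[0,0,0.4,0,0,0,100],[0,0,0,0,0,0,100]]]' && python3 -m pendant '[[[0,0,0,0,0,0,40],[0,0,0,0,0,0,40],[0,0,0,0,0,0,40],[0,0,0,0,0,0,40],[0,0,0,0,0,0,40]]]' 30 && python3 -m pendant '[[[0,0,0,0,0,0,40],[0,0,0,0,0,0,40],[0,0,0,0,0,0,40]]]' && python3 -c "
from h import *
print(bot.get_obs()['ee_pos'],bot.get_obs()['tcp_rot'])"
```

```text
time: 6.17
ee_pos: [0.6477, 0.0052, 0.0074]
tcp_rot: [179.6, -1.1, 15.3]
wrist_force: [-0.3, 0.3, -0.5]
opening: 0.0853
time: 6.58
ee_pos: [0.651, 0.0057, 0.0136]
tcp_rot: [179.5, -1.6, 15.4]
wrist_force: [-3.6, 9.8, 16.9]
opening: 0.0383
time: 6.83
ee_pos: [0.6525, 0.0063, 0.0163]
tcp_rot: [179.5, -1.8, 15.4]
wrist_force: [-0.7, 0.0, 0.2]
opening: 0.0336
[0.6525 0.0063 0.0163] [179.5082  -1.8124  15.4028]
```

```bash
python3 -m pendant '[[[0,0,-3,0,0,0,100],[0,0,-3,0,0,0,100],[0,0,-3,0,0,0,100],[0,0,-3,0,0,0,100],[0,0,0,0,0,0,100]]]' && python3 - <<'E'
from h import *
print(bot.get_obs()["ee_pos"],bot.get_obs()["tcp_rot"])
look("wrist","w3",["pad_mid"])
E
```

```text
time: 7.25
ee_pos: [0.6458, 0.0057, 0.1362]
tcp_rot: [179.6, -1.3, 15.4]
wrist_force: [1.4, -0.1, 1.9]
opening: 0.0855
[0.6458 0.0057 0.1362] [179.5916  -1.2903  15.373 ]
pad_mid [ 0.6494 -0.0067] [293. 200.] 0.96 [56 54 49]
  rect [ 0.6503 -0.0067] (58, 56) 13.6 0.6
```

View pics/w3.png

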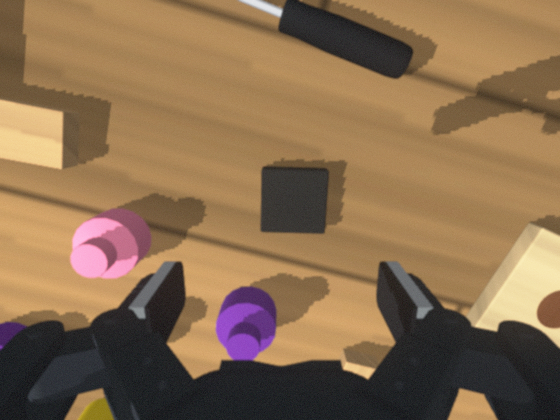

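The picture shows the pad at (295,200): it was only nudged about 12 mm, because one finger rode over its top. I'll narrow the opening before descending and go lower.

```bash
cat >> h.py <<'E'
def to(x,y,z,yaw=None):
    "shift (cm) and turn (rad) in tool axes from here to the tool-down pose"
    o=bot.get_obs();r=R.from_euler("xyz",o["tcp_rot"],degrees=True);yw=o["tcp_rot"][2] if yaw is None else yaw
    yw=min([yw,yw+180,yw-180,yw+360],key=lambda a:abs(a-o["tcp_rot"][2])) if yaw is not None else yw
    t=R.from_euler("xyz",[180,0,yw],degrees=True)
    d=r.inv().apply(np.array([x,y,z])-o["ee_pos"])*100
    v=(r.inv()*t).as_rotvec();lvl=t.inv().apply(np.array([x,y,z])-o["ee_pos"])*100
    print("at",o["ee_pos"],o["tcp_rot"],"F",o["wrist_force"],"op",round(o["opening"],4),"t",o["time"]);print("shift",d.round(2),"turn",v.round(3),"shift after turn",lvl.round(2),"rows",max(np.linalg.norm(d)/4.1,abs(v[2])/.12).round(1))
E
python3 -m pendant '[[[0,0,0,0.007,-0.023,0.024,78],[0,1.31,3,0,0,0,78],[0.07,0,3,0,0,0,78],[0,0,3,0,0,0,78],[0,0,2.5,0,0,0,78]]]' && python3 -m pendant '[[[0,0,0,0,0,0,78],[0,0,0,0,0,0,78]]]' && python3 -c "
from h import *
to(.650,-.0067,0,14)"
```

```text
time: 7.82
ee_pos: [0.6468, -0.0075, 0.009]
tcp_rot: [-179.9, 0.5, 13.9]
wrist_force: [0.2, 0.9, 0.6]
opening: 0.0668
time: 7.98
ee_pos: [0.6412, -0.0077, -0.0005]
tcp_rot: [-179.7, 1.2, 13.9]
wrist_force: [-0.7, -0.0, 1.4]
opening: 0.0663
at [ 0.6412 -0.0077 -0.0005] [-179.7064    1.2456   13.9198] F [-0.7338 -0.0018  1.3658] op 0.0663 t 7.9833
shift [ 0.87  0.11 -0.07] turn [-0.005  0.022 -0.001] shift after turn [ 0.88  0.12 -0.05] rows 0.2
```

```bash
python3 -m pendant '[[[0.87,0.1,-0.1,0,0.022,0,78],[0,0,0,0,0,0,78],[0,0,0,0,0,0,60],[0,0,0,0,0,0,50],[0,0,0,0,0,0,50]]]' 30 && python3 -m pendant '[[[0,0,0,0,0,0,50],[0,0,0,0,0,0,50],[0,0,0,0,0,0,50]]]' && python3 -c "
from h import *
to(.6161,-.2698,.12,14)"
```

```text
time: 8.4
ee_pos: [0.6525, -0.0063, 0.0047]
tcp_rot: [-179.8, -0.4, 13.9]
wrist_force: [-0.1, -0.2, -1.0]
opening: 0.0553
time: 8.65
ee_pos: [0.6537, -0.0063, 0.0068]
tcp_rot: [-179.8, -0.5, 13.9]
wrist_force: [0.5, -0.2, -0.8]
opening: 0.0554
at [ 0.6537 -0.0063  0.0068] [-179.8081   -0.5447   13.929 ] F [ 0.5146 -0.2393 -0.7553] op 0.0554 t 8.65
shift [ -9.88  24.64 -11.49] turn [-0.003 -0.01  -0.001] shift after turn [-10.02  24.66 -11.32] rows 7.1
```

```bash
python3 -m pendant '[[[0,0,-3,0,0,0.107,50],[0,0,-3,0,0,0.107,50],[0,0,-3,0,0,0.107,50],[0,0,-2,0,0,0.107,50],[0,0,0,0,0,0,50]]]' && python3 -c "
from h import *
to(.6197,-.2705,.12,-10.6)"
```

```text
time: 9.07
ee_pos: [0.647, -0.0544, 0.1188]
tcp_rot: [-177.6, 0.0, -5.7]
wrist_force: [0.7, -0.4, -0.2]
opening: 0.055
at [ 0.647  -0.0544  0.1188] [-177.559     0.0239   -5.7469] F [ 0.6773 -0.3857 -0.178 ] op 0.055 t 9.0667
shift [-0.55 21.75 -1.04] turn [-0.043  0.002  0.085] shift after turn [ 1.3  21.74 -0.12] rows 5.3
```

```bash
python3 -m pendant '[[[0,0,0,-0.043,0,0.085,50],[0,0,0,0,0,0,50],[0.26,3.6,0,0,0,0,50],[0.26,3.6,0,0,0,0,50],[0.26,3.6,0,0,0,0,50]]]' && python3 -m pendant '[[[0.26,3.6,0,0,0,0,50],[0.26,3.6,0,0,0,0,50],[0.26,3.6,0,0,0,0,50],[0,0,0,0,0,0,50]]]' && python3 -c "
from h import *
to(.6197,-.2705,.06,-10.6)"
```

```text
time: 9.48
ee_pos: [0.6381, -0.1886, 0.1191]
tcp_rot: [-178.8, -0.1, -7.4]
wrist_force: [0.8, -0.4, -0.8]
opening: 0.0552
time: 9.82
ee_pos: [0.6302, -0.3053, 0.1143]
tcp_rot: [-178.8, -0.1, -7.4]
wrist_force: [1.1, -0.6, 0.2]
opening: 0.055
at [ 0.6302 -0.3053  0.1143] [-178.8111   -0.0506   -7.4255] F [ 1.0844 -0.5571  0.2208] op 0.055 t 9.8167
shift [-1.49 -3.2   5.49] turn [-0.021 -0.     0.055] shift after turn [-1.67 -3.23  5.43] rows 1.6
```

```bash
python3 -m pendant '[[[0,0,0,0,0,0,50],[-1,-3,2,-0.021,0,0.05,50],[0,0,2,0,0,0,50],[0,0,0,0,0,0,50],[0,0,0,0,0,0,50]]]' && python3 -m pendant '[[[0,0,0,0,0,0,50]]]' && python3 -c "
from h import *
to(.6197,-.2705,.03,-10.6)"
```

```text
time: 10.23
ee_pos: [0.6234, -0.2729, 0.0709]
tcp_rot: [-180.0, 0.1, -10.5]
wrist_force: [0.3, 0.1, 0.8]
opening: 0.055
time: 10.32
ee_pos: [0.6235, -0.2721, 0.0711]
tcp_rot: [-180.0, 0.2, -10.5]
wrist_force: [-0.9, -0.5, -0.9]
opening: 0.0548
at [ 0.6235 -0.2721  0.0711] [-179.9621    0.1749  -10.4728] F [-0.943  -0.4507 -0.8601] op 0.0548 t 10.3167
shift [-0.39 -0.09  4.11] turn [-0.001  0.003  0.002] shift after turn [-0.4  -0.09  4.11] rows 1.0
```

```bash
python3 -m pendant '[[[-0.4,-0.1,1.5,0,0,0,50],[0,0,1.4,0,0,0,50],[0,0,0.9,0,0,0,50],[0,0,0,0,0,0,50],[0,0,0,0,0,0,50]]]' && python3 - <<'E'
from h import *
to(.6197,-.2705,.0255,-10.6)
look("wrist","w4",["pad_mid","panel_patch"])
E
```

```text
time: 10.73
ee_pos: [0.6229, -0.2709, 0.0367]
tcp_rot: [180.0, -0.2, -10.4]
wrist_force: [-0.6, -0.2, -0.8]
opening: 0.0552
at [ 0.6229 -0.2709  0.0367] [179.9648  -0.23   -10.357 ] F [-0.6379 -0.178  -0.7698] op 0.0552 t 10.7333
shift [-0.33  0.02  1.11] turn [ 0.001 -0.004  0.004] shift after turn [-0.32  0.02  1.12] rows 0.3
pad_mid [ 0.6034 -0.269 ] [281. 275.] 0.57 [60 62 61]
  rect [ 0.6044 -0.2687] (78, 72) -10.6 0.61
```

View pics/w4.png

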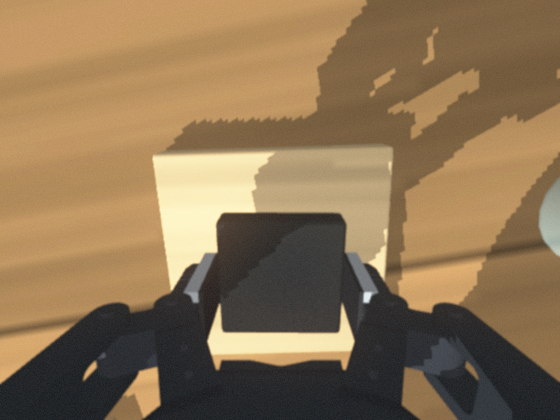

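```bash
python3 - <<'E'
from h import *
K,P=campose("wrist")
print("pad top corners centre",onplane(K,P,[[219,213],[343,213],[338,332],[222,331]],.045).mean(0), "mark",onplane(K,P,[[281,275]],.0374))
c=onplane(K,P,[[154,157],[392,147]],.018);e=c[1]-c[0];n=np.array([e[1],-e[0]])/np.linalg.norm(e)
print(c,np.linalg.norm(e),"panel centre guess",c.mean(0)+n*.06,c.mean(0)-n*.06)
E
```

```text
pad top corners centre [ 0.6228 -0.2721] mark [[ 0.619  -0.2716]]
[[ 0.6835 -0.2198]
 [ 0.6673 -0.3356]] 0.11688534046650292 panel centre guess [ 0.616  -0.2694] [ 0.7349 -0.286 ]
```

```bash
python3 -m pendant '[[[-0.5,-0.15,0.4,0,0,0,50],[0,0,0.4,0,0,0,50],[0,0,0.1,0,0,0,50],[0,0,0,0,0,0,50]]]' && python3 -c "
from h import *
to(.6197,-.2695,.0255,-10.6)"
```

```text
time: 11.27
ee_pos: [0.6184, -0.2687, 0.0286]
tcp_rot: [179.9, -0.4, -10.4]
wrist_force: [-0.8, -1.2, -0.9]
opening: 0.055
at [ 0.6184 -0.2687  0.0286] [179.9305  -0.3683 -10.3739] F [-0.7626 -1.2426 -0.8697] op 0.055 t 11.2667
shift [0.14 0.05 0.31] turn [ 0.001 -0.006  0.004] shift after turn [0.14 0.05 0.31] rows 0.1
```

```bash
python3 -m pendant '[[[0,0,0.3,0,0,0,50],[0,0,0.1,0,0,0,50],[0,0,0,0,0,0,50],[0,0,0,0,0,0,50]]]' && python3 -c "
from h import *
to(.6187,-.2695,.0255,-10.6)"
```

```text
time: 11.6
ee_pos: [0.6184, -0.2687, 0.024]
tcp_rot: [179.9, -0.4, -10.4]
wrist_force: [-0.2, 0.0, -1.1]
opening: 0.0552
at [ 0.6184 -0.2687  0.024 ] [179.9321  -0.3595 -10.3727] F [-0.1838  0.0265 -1.0865] op 0.0552 t 11.6
shift [ 0.05  0.07 -0.15] turn [ 0.001 -0.006  0.004] shift after turn [ 0.05  0.07 -0.15] rows 0.0
```

```bash
python3 -m pendant '[[[0,0,0.2,0,0,0,50],[0,0,0,0,0,0,50],[0,0,0,0,0,0,50]]]' && python3 -m pendant '[[[0,0,0,0,0,0,60],[0,0,0,0,0,0,70],[0,0,0,0,0,0,80],[0,0,-1,0,0,0,80],[0,0,-3,0,0,0,80]]]' &&  python3 -m pendant '[[[0,0,-4,0,0,0,80],[0,0,-4,0,0,0,80],[0,0,0,0,0,0,80],[0,0,0,0,0,0,80]]]' && python3 - <<'E'
from h import *
Z["pad_mid"]=.0255;TOP["pad_mid"]=.033+.01
to(.418,.343,.18,-28.5)
look("wrist","w5",["pad_mid"])
K,P=campose("scene");bot.camera("scene");print([onplane(K,P,m["uv"],.0255) for m in bot.mark_of("scene","pad_mid")][:1])
E
```

```text
time: 11.85
ee_pos: [0.6186, -0.2688, 0.022]
tcp_rot: [179.9, -0.4, -10.4]
wrist_force: [0.4, -0.1, 0.6]
opening: 0.0552
time: 12.27
ee_pos: [0.6156, -0.2675, 0.0571]
tcp_rot: [-180.0, 0.1, -10.4]
wrist_force: [-0.3, 0.8, 0.3]
opening: 0.0685
time: 12.6
ee_pos: [0.6164, -0.2679, 0.149]
tcp_rot: [180.0, -0.3, -10.4]
wrist_force: [-0.8, -0.8, -0.9]
opening: 0.0685
at [ 0.6164 -0.2679  0.149 ] [179.9584  -0.2536 -10.3768] F [-0.7962 -0.7755 -0.8844] op 0.0685 t 12.6
shift [-30.5  -56.51  -3.27] turn [ 0.    -0.005  0.316] shift after turn [-46.58 -44.22  -3.1 ] rows 15.7
pad_mid [ 0.619  -0.2667] [277. 198.] 0.77 [66 62 59]
  rect [ 0.6188 -0.2698] (58, 57) -11.4 0.58
[array([[ 0.624 , -0.2621]])]
```

View pics/w5.png

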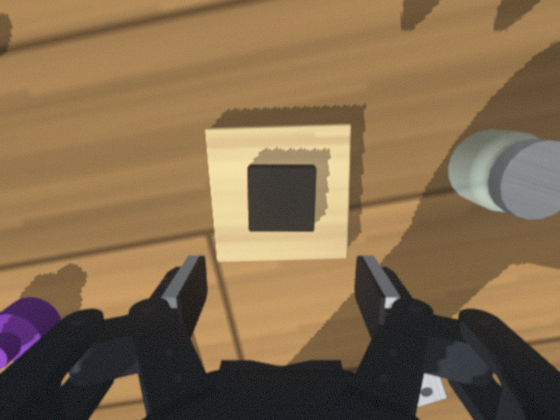

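The pad is flat on the patch: its centre is at (282,198) and the panel's diagonals cross at about (280,197). Next is the caul.

```bash
python3 -m pendant '[[[-1.9,-3.5,-0.2,0,0,0,100],[-1.9,-3.5,-0.2,0,0,0,100],[-1.9,-3.5,-0.2,0,0,0,100],[-1.9,-3.5,-0.2,0,0,0,100],[-1.9,-3.5,-0.2,0,0,0,100]]]' && python3 -m pendant '[[[-1.9,-3.5,-0.2,0,0,0,100],[-1.9,-3.5,-0.2,0,0,0,100],[-1.9,-3.5,-0.2,0,0,0,100],[-1.9,-3.5,-0.2,0,0,0,100],[-1.9,-3.5,-0.2,0,0,0,100]]]' && python3 -m pendant '[[[-1.9,-3.5,-0.2,0,0,0,100],[-1.9,-3.5,-0.2,0,0,0,100],[-1.9,-3.5,-0.2,0,0,0,100],[-1.9,-3.5,-0.2,0,0,0,100],[0,0,0,0,0,0,100]]]' && python3 -m pendant '[[[0,0,0,0,0,0,100],[0,0,0,0,0,0,100]]]' && python3 - <<'E'
from h import *
look("wrist","w6",["caul_mid","weight_mid","frame_joint"])
to(.418,.343,.18,-28.5)
E
```

```text
time: 13.27
ee_pos: [0.5472, -0.0891, 0.1443]
tcp_rot: [-179.4, 0.9, -9.6]
wrist_force: [1.4, -0.0, 0.8]
opening: 0.0856
time: 13.68
ee_pos: [0.4577, 0.0107, 0.1561]
tcp_rot: [-175.2, 1.6, -1.6]
wrist_force: [0.4, -0.8, 0.3]
opening: 0.0854
time: 14.1
ee_pos: [0.3746, 0.0717, 0.1778]
tcp_rot: [-171.3, 2.2, 4.4]
wrist_force: [0.3, 0.1, 1.4]
opening: 0.0855
time: 14.27
ee_pos: [0.3739, 0.0718, 0.1766]
tcp_rot: [-171.3, 2.3, 4.4]
wrist_force: [0.1, 0.5, -0.0]
opening: 0.0855
caul_mid [0.4234 0.344 ] [ 42. 105.] 0.91 [229 204 152]
  rect [0.4184 0.3393] (100, 73) -30.1 0.95
weight_mid [0.4328 0.215 ] [152. 106.] 0.8 [67 37 85]
weight_mid [0.3662 0.1162] [256. 189.] 0.7 [245 226  51]
weight_mid [0.4775 0.1103] [269.  59.] 0.65 [93 96 99]
at [0.3743 0.0716 0.1767] [-171.3053    2.2932    4.3978] F [-0.1457 -0.0343  0.5744] op 0.0854 t 14.5167
shift [  6.42 -26.51   3.46] turn [-0.136  0.082  0.57 ] shift after turn [ -9.11 -25.93  -0.33] rows 6.7
```

View pics/w6.png

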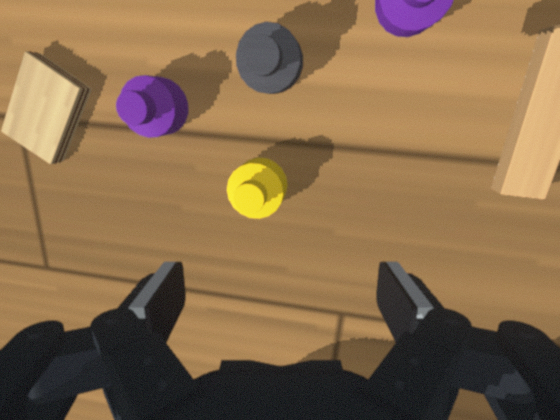

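```bash
python3 -m pendant '[[[0,0,0,-0.027,0.016,0.114,100],[0,0,0,-0.027,0.016,0.114,100],[0,0,0,-0.027,0.016,0.114,100],[0,0,0,-0.027,0.016,0.114,100],[0,0,0,-0.027,0.016,0.114,100]]]' && python3 -m pendant '[[[0,0,0,0,0,0,100],[0,0,0,0,0,0,100]]]' && python3 -c "
from h import *
to(.418,.343,.15,-29.5)"
```

```text
time: 14.93
ee_pos: [0.3488, -0.0863, 0.1752]
tcp_rot: [-173.2, 2.0, -19.2]
wrist_force: [0.5, -0.2, -0.7]
opening: 0.0854
time: 15.1
ee_pos: [0.3475, -0.0915, 0.175]
tcp_rot: [-173.3, 2.0, -20.0]
wrist_force: [0.5, 0.6, -0.4]
opening: 0.0849
at [ 0.3475 -0.0915  0.175 ] [-173.3032    2.0182  -19.9996] F [ 0.5403  0.5949 -0.3987] op 0.0849 t 15.1
shift [ -8.14 -42.62   7.81] turn [-0.114  0.045  0.164] shift after turn [-15.25 -41.29   2.5 ] rows 10.8
```

```bash
python3 -c "
from h import *
print(bot.get_obs()['q'])
to(.36,-.05,.18,0)"
```

```text
[-20.0548 -20.1906 -18.8954  93.3199   6.6949 179.9445]
at [ 0.3475 -0.0915  0.175 ] [-173.3032    2.0182  -19.9996] F [ 0.5403  0.5949 -0.3987] op 0.0849 t 15.1
shift [-0.26 -4.35  0.02] turn [-0.122  0.014 -0.351] shift after turn [ 1.25 -4.15 -0.5 ] rows 2.9
```

```bash
python3 -m pendant '[[[0,0,0,-0.024,0.003,-0.12,100],[0,0,0,-0.024,0.003,-0.12,100],[0,0,0,-0.024,0.003,-0.12,100],[0,0,0,-0.024,0.003,-0.12,100],[0,0,0,-0.024,0.003,-0.12,100]]]' && for i in 1 2 3; do python3 -m pendant '[[[0,0,0,0,0,-0.12,100],[0,0,0,0,0,-0.12,100],[0,0,0,0,0,-0.12,100],[0,0,0,0,0,-0.12,100],[0,0,0,0,0,-0.12,100]]]'; done; python3 -m pendant '[[[0,0,0,0,0,0,100],[0,0,0,0,0,0,100]]]'; python3 -c "
from h import *
print(bot.get_obs()['q'])
to(.418,.343,.16,150)"
```

```text
time: 15.52
ee_pos: [0.3489, -0.0911, 0.174]
tcp_rot: [179.9, -0.8, 14.9]
wrist_force: [-0.4, 0.1, 0.5]
opening: 0.0859
time: 15.93
ee_pos: [0.3509, -0.0866, 0.1735]
tcp_rot: [179.5, -0.6, 50.8]
wrist_force: [-0.5, 0.8, -0.1]
opening: 0.0852
time: 16.35
ee_pos: [0.353, -0.0826, 0.1727]
tcp_rot: [179.4, -0.3, 86.6]
wrist_force: [-0.4, 0.6, 0.6]
opening: 0.0857
time: 16.77
ee_pos: [0.355, -0.0786, 0.1719]
tcp_rot: [179.4, 0.0, 122.4]
wrist_force: [0.6, -0.1, -0.3]
opening: 0.0852
time: 16.93
ee_pos: [0.3557, -0.0773, 0.1716]
tcp_rot: [179.4, -0.0, 122.8]
wrist_force: [-0.5, -0.5, -0.9]
opening: 0.0855
[-12.621  -21.8759 -20.225   91.2579   0.4586  44.622 ]
at [ 0.3557 -0.0773  0.1716] [179.3975  -0.0424 122.7587] F [-0.5015 -0.4575 -0.8876] op 0.0855 t 16.9333
shift [31.97 27.97  1.48] turn [ 0.01   0.002 -0.475] shift after turn [15.62 39.52  1.16] rows 10.4
```

```bash
for i in 1 2 ; do python3 -m pendant '[[[2.7,2.35,0,0,0,0,100],[2.7,2.35,0,0,0,0,100],[2.7,2.35,0,0,0,0,100],[2.7,2.35,0,0,0,0,100],[2.7,2.35,0,0,0,0,100]]]'; done; python3 -m pendant '[[[2.7,2.35,0,0,0,-0.119,100],[0,0,0,0,0,-0.119,100],[0,0,0,0,0,-0.119,100],[0,0,0,0,0,-0.119,100],[0,0,0,0,0,0,100]]]';python3 -m pendant '[[[0,0,0,0,0,0,100],[0,0,0,0,0,0,100]]]'; python3 - <<'E'
from h import *
TOP["caul_mid"]=.02
to(.418,.343,.16,150)
look("wrist","w7",["caul_mid"])
K,P=campose("wrist")
m=bot.masks_of("wrist","caul_mid")[0]["pixels"];im=cv2.imread("pics/w7.png");print(m.sum(),cv2.boundingRect(m.astype(np.uint8)))
E
```

```text
time: 17.35
ee_pos: [0.3843, 0.1015, 0.1728]
tcp_rot: [179.4, 0.0, 120.9]
wrist_force: [1.3, -0.6, -0.4]
opening: 0.0853
time: 17.77
ee_pos: [0.4158, 0.2899, 0.1741]
tcp_rot: [179.3, 0.0, 119.9]
wrist_force: [0.0, -1.0, 0.8]
opening: 0.0854
time: 18.18
ee_pos: [0.4211, 0.3378, 0.1699]
tcp_rot: [179.6, 0.2, 147.8]
wrist_force: [-0.1, -0.8, 0.7]
opening: 0.0852
time: 18.35
ee_pos: [0.4207, 0.3384, 0.1693]
tcp_rot: [179.6, 0.1, 147.2]
wrist_force: [0.0, -0.2, -0.2]
opening: 0.0852
at [0.4207 0.3384 0.1693] [179.6484   0.1402 147.2266] F [ 0.0076 -0.207  -0.1641] op 0.0852 t 18.35
shift [0.48 0.24 0.93] turn [ 0.006  0.003 -0.048] shift after turn [0.47 0.27 0.93] rows 0.4
caul_mid [0.4153 0.3426] [281. 181.] 0.57 [221 195 143]
  rect [0.4187 0.3421] (94, 62) -29.6 0.8
6359 (247, 134, 70, 101)
```

View pics/w7.png

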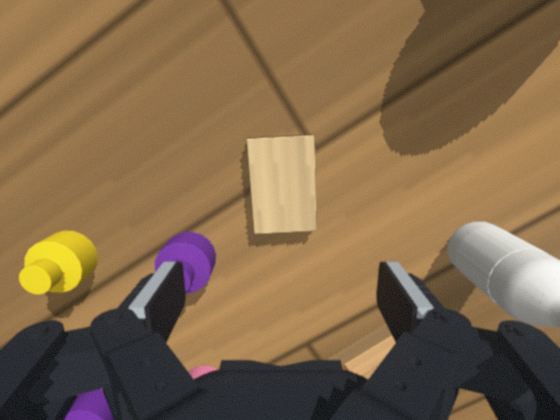

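The caul is alone at wrist (282,185), long axis upright in the picture, so the jaws will close across its 60 mm side.

```bash
python3 -m pendant '[[[0.44,0.22,0,0.006,0.003,-0.05,85],[0,0,3.5,0,0,0,85],[0,0,3.5,0,0,0,85],[0,0,3.5,0,0,0,85],[0,0,2.5,0,0,0,85]]]' && python3 -m pendant '[[[0,0,0,0,0,0,85],[0,0,0,0,0,0,85]]]' && python3 -c "
from h import *
to(.418,.342,0.003,150.3)"
```

```text
time: 18.97
ee_pos: [0.4228, 0.3448, 0.044]
tcp_rot: [179.1, 0.3, 149.8]
wrist_force: [-0.2, -0.4, -1.1]
opening: 0.0725
time: 19.13
ee_pos: [0.4205, 0.3424, 0.0391]
tcp_rot: [179.5, 0.2, 149.7]
wrist_force: [-0.0, 0.2, 0.8]
opening: 0.0725
at [0.4205 0.3424 0.0391] [179.5383   0.1546 149.6672] F [-0.0208  0.1831  0.7886] op 0.0725 t 19.1333
shift [ 0.21 -0.19  3.61] turn [ 0.008  0.003 -0.011] shift after turn [ 0.2  -0.16  3.61] rows 0.9
```

```bash
python3 -m pendant '[[[0.2,-0.16,1.5,0.008,0,-0.011,85],[0,0,1.2,0,0,0,85],[0,0,0.6,0,0,0,85],[0,0,0,0,0,0,85],[0,0,0,0,0,0,85]]]' && python3 -c "
from h import *
to(.418,.342,0.002,150.3)"
```

```text
time: 19.55
ee_pos: [0.4203, 0.3437, 0.0085]
tcp_rot: [179.7, 0.3, 150.2]
wrist_force: [0.5, -0.2, 0.1]
opening: 0.0726
at [0.4203 0.3437 0.0085] [179.6874   0.295  150.2467] F [ 0.5371 -0.2031  0.1122] op 0.0726 t 19.55
shift [ 0.12 -0.26  0.64] turn [ 0.005  0.005 -0.001] shift after turn [ 0.12 -0.26  0.65] rows 0.2
```

```bash
python3 -m pendant '[[[0.12,-0.26,0.5,0.005,0.005,0,85],[0,0,0.1,0,0,0,85],[0,0,0,0,0,0,70],[0,0,0,0,0,0,60],[0,0,0,0,0,0,60]]]' 30 && python3 -m pendant '[[[0,0,0,0,0,0,60],[0,0,0,0,0,0,60]]]' && python3 -c "
from h import *
to(.418,.342,0.002,150.3);print(bot.get_obs()['q'])"
```

```text
time: 19.97
ee_pos: [0.4188, 0.3427, 0.004]
tcp_rot: [179.8, 0.0, 150.2]
wrist_force: [-0.5, -0.4, -0.3]
opening: 0.0591
time: 20.13
ee_pos: [0.4189, 0.3428, 0.0043]
tcp_rot: [179.8, 0.0, 150.2]
wrist_force: [-0.6, -0.3, -0.5]
opening: 0.0592
at [0.4189 0.3428 0.0043] [179.8146   0.0474 150.2377] F [-0.6193 -0.3232 -0.4939] op 0.0592 t 20.1333
shift [ 0.04 -0.12  0.23] turn [ 0.003  0.001 -0.001] shift after turn [ 0.04 -0.12  0.23] rows 0.1
[ 39.2822   5.5091 -14.6153  69.6855   0.0221  69.0444]
```

```bash
python3 -m pendant '[[[0,0,-1,0,0,0,60],[0,0,-3,0,0,0,60],[0,0,-3.5,0,0,0.112,60],[0,0,-3.5,0,0,0.112,60],[0,0,-2,0,0,0.112,60]]]' && python3 -m pendant '[[[0,0,0,0,0,0.112,60],[0,0,0,0,0,0.112,60],[0,0,0,0,0,0.112,60],[0,0,0,0,0,0.112,60],[0,0,0,0,0,0.112,60]]]' && python3 -m pendant '[[[0,0,0,0,0,0.112,60],[0,0,0,0,0,0.112,60],[0,0,0,0,0,0.112,60],[0,0,0,0,0,0,60],[0,0,0,0,0,0,60]]]' && python3 -c "
from h import *
to(.616,-.27,0.15,79.4);print(bot.get_obs()['q'])"
```

```text
time: 20.55
ee_pos: [0.4154, 0.3399, 0.1354]
tcp_rot: [-179.5, -0.0, 130.5]
wrist_force: [0.3, 1.0, -0.5]
opening: 0.059
time: 20.97
ee_pos: [0.4178, 0.3419, 0.1482]
tcp_rot: [179.7, -0.2, 96.8]
wrist_force: [-0.7, 0.3, -0.6]
opening: 0.0592
time: 21.38
ee_pos: [0.4178, 0.3419, 0.1526]
tcp_rot: [179.7, -0.5, 76.4]
wrist_force: [-0.5, 0.0, -0.2]
opening: 0.0594
at [0.4178 0.3419 0.1526] [179.6776  -0.4581  76.3696] F [-0.4854  0.013  -0.1774] op 0.0594 t 21.3833
shift [-54.8   33.68   0.02] turn [ 0.006 -0.008 -0.053] shift after turn [-56.5   30.73   0.26] rows 15.7
[ 39.2827   2.135   -1.6118  85.6934   0.0191 142.9144]
```

```bash
python3 -m pendant '[[[0,0,0,0.006,-0.008,-0.053,60],[-3.4,1.85,0,0,0,0,60],[-3.4,1.85,0,0,0,0,60],[-3.4,1.85,0,0,0,0,60],[-3.4,1.85,0,0,0,0,60]]]' && for i in 1 2; do python3 -m pendant '[[[-3.4,1.85,0,0,0,0,60],[-3.4,1.85,0,0,0,0,60],[-3.4,1.85,0,0,0,0,60],[-3.4,1.85,0,0,0,0,60],[-3.4,1.85,0,0,0,0,60]]]'; done; python3 -m pendant '[[[-3.4,1.85,0,0,0,0,60],[0,0,0,0,0,0,60],[0,0,0,0,0,0,60],[0,0,0,0,0,0,60]]]'; python3 -c "
from h import *
to(.616,-.27,0.07,79.4);print(bot.get_obs()['q'])"
```

```text
time: 21.8
ee_pos: [0.4668, 0.197, 0.1539]
tcp_rot: [-180.0, -0.1, 81.4]
wrist_force: [0.6, 0.3, -1.6]
opening: 0.0591
time: 22.22
ee_pos: [0.5358, 0.0067, 0.1563]
tcp_rot: [179.8, -0.2, 82.8]
wrist_force: [1.1, 0.5, -1.1]
opening: 0.0591
time: 22.63
ee_pos: [0.6092, -0.1836, 0.1587]
tcp_rot: [179.6, -0.2, 84.0]
wrist_force: [1.5, 1.4, -0.9]
opening: 0.0589
time: 22.97
ee_pos: [0.6252, -0.2297, 0.156]
tcp_rot: [179.8, -0.1, 84.4]
wrist_force: [-0.2, 1.1, -0.7]
opening: 0.0589
at [ 0.6252 -0.2297  0.156 ] [179.7839  -0.1364  84.3745] F [-0.2331  1.1047 -0.7005] op 0.0589 t 22.9667
shift [-4.12 -0.56  8.58] turn [ 0.004 -0.003  0.087] shift after turn [-4.13 -0.17  8.6 ] rows 2.3
[-20.2554  20.29    19.7526  89.2879   0.1866  75.3707]
```

```bash
python3 -m pendant '[[[-2.05,-0.1,2,0.004,-0.003,0.087,60],[-2,-0.05,2,0,0,0,60],[0,0,2,0,0,0,60],[0,0,0,0,0,0,60],[0,0,0,0,0,0,60]]]' && python3 -m pendant '[[[0,0,0,0,0,0,60],[0,0,0,0,0,0,60]]]' && python3 - <<'E'
from h import *
to(.617,-.2695,0.05,79.4)
z=bot.get_obs()["ee_pos"][2]-.0043
Z["caul_mid"]=z+.009;TOP["caul_mid"]=(z+.018)/.7
look("wrist","w8",["caul_mid"])
E
```

```text
time: 23.38
ee_pos: [0.6184, -0.2658, 0.098]
tcp_rot: [179.8, 0.0, 80.0]
wrist_force: [0.2, 0.2, -0.4]
opening: 0.0589
time: 23.55
ee_pos: [0.6187, -0.264, 0.1003]
tcp_rot: [179.7, 0.0, 80.2]
wrist_force: [-0.5, -0.6, -1.3]
opening: 0.0595
at [ 0.6187 -0.264   0.1003] [179.7245   0.0454  80.1843] F [-0.5441 -0.6067 -1.262 ] op 0.0595 t 23.55
shift [-0.57 -0.1   5.03] turn [0.005 0.001 0.014] shift after turn [-0.58 -0.07  5.03] rows 1.2
caul_mid [ 0.6185 -0.2634] [279. 269.] 0.81 [212 187 137]
  rect [ 0.6192 -0.2626] (92, 59) 80.2 0.59
```

```bash
python3 -m pendant '[[[-0.65,-0.1,2,0.005,0,0.014,60],[0,0,2,0,0,0,60],[0,0,0.8,0,0,0,60],[0,0,0,0,0,0,60],[0,0,0,0,0,0,60]]]' && python3 -c "
from h import *
to(.617,-.2705,.0383,79.4)"
```

```text
time: 24.12
ee_pos: [0.6192, -0.2706, 0.0554]
tcp_rot: [179.6, 0.1, 79.4]
wrist_force: [0.7, -0.5, 0.0]
opening: 0.059
at [ 0.6192 -0.2706  0.0554] [179.6308   0.1361  79.4335] F [ 0.7461 -0.5328  0.0392] op 0.059 t 24.1167
shift [-0.03 -0.23  1.71] turn [0.006 0.002 0.001] shift after turn [-0.04 -0.22  1.71] rows 0.4
```

```bash
python3 -m pendant '[[[-0.03,-0.22,0.7,0.006,0.002,0,60],[0,0,0.6,0,0,0,60],[0,0,0.2,0,0,0,60],[0,0,0,0,0,0,60],[0,0,0,0,0,0,60]]]' && python3 -c "
from h import *
to(.617,-.2705,.0373,79.4)"
```

```text
time: 24.53
ee_pos: [0.6181, -0.2707, 0.0423]
tcp_rot: [179.8, 0.1, 79.5]
wrist_force: [0.1, 0.5, -0.3]
opening: 0.059
at [ 0.6181 -0.2707  0.0423] [179.8074   0.0543  79.4671] F [ 0.0504  0.5005 -0.3365] op 0.059 t 24.5333
shift [ 0.   -0.12  0.5 ] turn [0.003 0.001 0.001] shift after turn [-0.   -0.12  0.5 ] rows 0.1
```

```bash
python3 -m pendant '[[[0,-0.1,0.3,0.003,0,0,60],[0,0,0.2,0,0,0,60],[0,0,0,0,0,0,60],[0,0,0,0,0,0,60]]]' && python3 -c "
from h import *
to(.617,-.2705,.0373,79.4)"
```

```text
time: 24.87
ee_pos: [0.6174, -0.2707, 0.0376]
tcp_rot: [179.9, 0.1, 79.5]
wrist_force: [0.6, 0.4, -0.9]
opening: 0.0589
at [ 0.6174 -0.2707  0.0376] [179.9358   0.0706  79.4729] F [ 0.6359  0.3521 -0.9496] op 0.0589 t 24.8667
shift [ 0.01 -0.04  0.03] turn [0.001 0.001 0.001] shift after turn [ 0.01 -0.04  0.03] rows 0.0
```

```bash
python3 -m pendant '[[[0,0,0.15,0,0,0,60],[0,0,0,0,0,0,60],[0,0,0,0,0,0,60]]]' && python3 -m pendant '[[[0,0,0,0,0,0,75],[0,0,0,0,0,0,85],[0,0,0,0,0,0,90],[0,0,-1,0,0,0,90],[0,0,-3,0,0,0,90]]]' &&  python3 -m pendant '[[[0,0,-4,0,0,0,90],[0,0,-4,0,0,0,90],[0,0,0,0,0,0,90],[0,0,0,0,0,0,90]]]' && python3 - <<'E'
from h import *
Z["caul_mid"]=.042;TOP["caul_mid"]=.051/.7
look("wrist","w9",["caul_mid"])
to(.477,.112,.17,None);print(bot.get_obs()['q'])
E
```

```text
time: 25.12
ee_pos: [0.6178, -0.2708, 0.0371]
tcp_rot: [179.9, 0.1, 79.5]
wrist_force: [0.8, -0.2, -0.4]
opening: 0.0586
time: 25.53
ee_pos: [0.615, -0.2696, 0.0718]
tcp_rot: [-179.6, -0.0, 79.5]
wrist_force: [0.4, -0.4, -0.8]
opening: 0.077
time: 25.87
ee_pos: [0.6159, -0.2699, 0.163]
tcp_rot: [-180.0, 0.0, 79.5]
wrist_force: [-0.7, -0.4, -0.3]
opening: 0.077
caul_mid [ 0.6169 -0.2669] [281. 195.] 0.75 [222 194 144]
  rect [ 0.6178 -0.2703] (91, 61) 80.1 0.58
at [ 0.6154 -0.2697  0.1611] [-179.8417    0.0155   79.4689] F [-0.768   0.0453 -0.1118] op 0.0772 t 26.0167
shift [ 34.99 -20.59  -0.84] turn [-0.003  0.    -0.   ] shift after turn [ 34.99 -20.59  -0.89] rows 9.9
[-23.6393  21.5791  21.9797  90.5512  -0.051   76.8919]
```

View pics/w9.png

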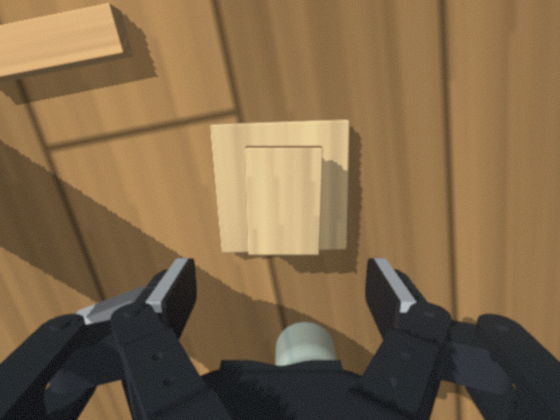

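The caul is centred on the pad and panel, at (284,200). Next I'll move above the dark weight.

```bash
for i in 1 2; do python3 -m pendant '[[[3.4,-2,0,0,0,0,70],[3.4,-2,0,0,0,0,70],[3.4,-2,0,0,0,0,70],[3.4,-2,0,0,0,0,70],[3.4,-2,0,0,0,0,70]]]'; done; python3 -m pendant '[[[0,0,0,0,0,0,70],[0,0,0,0,0,0,70],[0,0,0,0,0,0,70]]]'; python3 - <<'E'
from h import *
K,P,im=snap("wrist","w10")
for m in bot.masks_of("wrist","weight_mid"):
    p=m["pixels"];print(m["extent"],im[p].mean(0),round(m["confidence"],2))
look("wrist","w10",["weight_mid"])
# knob top: darkest mask -> top circle
to(.477,.112,.10,None)
E
```

```text
time: 26.43
ee_pos: [0.544, -0.0841, 0.1494]
tcp_rot: [-179.0, 0.0, 78.9]
wrist_force: [-0.6, 0.6, 0.6]
opening: 0.0598
time: 26.85
ee_pos: [0.4697, 0.1093, 0.1437]
tcp_rot: [-178.4, 0.2, 78.8]
wrist_force: [0.2, 0.4, -0.0]
opening: 0.0597
time: 27.1
ee_pos: [0.4649, 0.1158, 0.1404]
tcp_rot: [-178.1, 0.2, 79.4]
wrist_force: [0.2, -0.2, -0.1]
opening: 0.0598
[137.0, 181.8, 207.3, 248.9] [210.1128 189.6691  42.4629] 0.73
[375.6, 117.6, 460.6, 187.4] [234.873  143.6569 178.1599] 0.67
[385.0, 269.6, 405.9, 294.4] [102.3682  58.5124 125.7512] 0.64
[272.0, 162.0, 334.9, 232.9] [92.4421 90.2044 92.3926] 0.59
[181.3, 35.0, 257.0, 110.5] [120.5418  63.7937 157.3407] 0.58
weight_mid [0.432  0.2183] [214.  75.] 0.72 [133  71 183]
weight_mid [0.3656 0.1169] [167. 219.] 0.65 [146 127  32]
weight_mid [0.5713 0.1336] [416. 154.] 0.59 [242 145 182]
at [0.4658 0.1145 0.141 ] [-178.1229    0.2019   79.1861] F [-1.1183 -0.3219  0.0461] op 0.0599 t 27.3
shift [-0.02  1.28  4.06] turn [-0.033  0.004 -0.   ] shift after turn [-0.03  1.14  4.1 ] rows 1.0
```

View pics/w10.png

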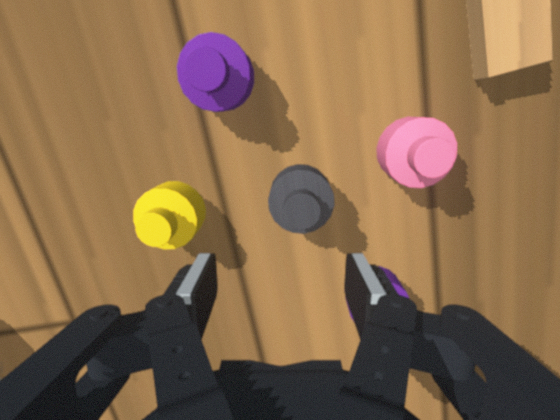

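```bash
python3 - <<'E'
from h import *
K,P=campose("wrist")
print(onplane(K,P,[[302.5,208.5]],.054),onplane(K,P,[[302,193]],.030),onplane(K,P,[[278,209],[327,209]],.054))
x,y=onplane(K,P,[[302.5,208.5]],.054)[0];to(x,y,.06)
E
```

```text
[[0.4795 0.1137]] [[0.4808 0.1191]] [[0.4618 0.1165]
 [0.497  0.1102]]
at [0.4658 0.1145 0.141 ] [-178.1229    0.2019   79.1861] F [-1.1183 -0.3219  0.0461] op 0.0599 t 27.3
shift [0.21 1.62 8.05] turn [-0.033  0.004 -0.   ] shift after turn [0.18 1.36 8.1 ] rows 2.0
```

```bash
python3 -m pendant '[[[0,0,0,-0.033,0.004,0,70],[0.15,1.3,1.5,0,0,0,70],[0,0,2.5,0,0,0,70],[0,0,1.5,0,0,0,70],[0,0,0,0,0,0,70]]]'; python3 -m pendant '[[[0,0,0,0,0,0,70],[0,0,0,0,0,0,70]]]'; python3 - <<'E'
from h import *
to(.479,.1135,.036,None)
snap("wrist","w11")
E
```

```text
time: 27.72
ee_pos: [0.4827, 0.1083, 0.0854]
tcp_rot: [179.7, -0.1, 78.6]
wrist_force: [-0.1, -0.1, -0.8]
opening: 0.0599
time: 27.88
ee_pos: [0.4829, 0.1067, 0.0856]
tcp_rot: [179.8, -0.1, 78.5]
wrist_force: [0.2, -0.2, 0.8]
opening: 0.06
at [0.4829 0.1067 0.0856] [179.7742  -0.0517  78.4697] F [ 0.1725 -0.2463  0.8499] op 0.06 t 27.8833
shift [ 0.58 -0.54  4.95] turn [ 0.004 -0.001 -0.   ] shift after turn [ 0.59 -0.52  4.96] rows 1.2
```

View pics/w11.png

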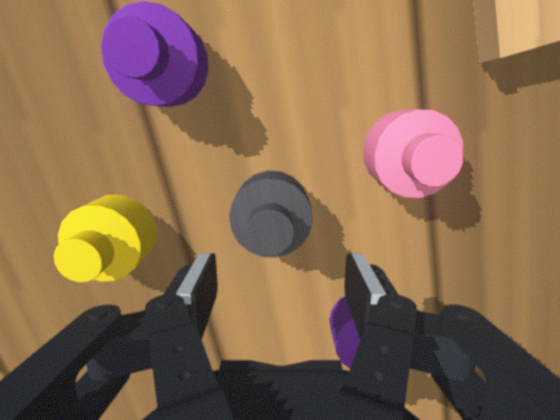

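```bash
python3 - <<'E'
from h import *
K,P=campose("wrist")
x,y=onplane(K,P,[[271,229]],.054)[0];print(x,y);to(x,y,.036)
E
```

```text
0.47962237103446625 0.11412271498355353
at [0.4831 0.1068 0.0859] [179.7372  -0.0637  78.4747] F [-0.1014  0.1118 -0.5076] op 0.0598 t 27.9333
shift [ 0.64 -0.51  4.99] turn [ 0.005 -0.001 -0.   ] shift after turn [ 0.65 -0.49  4.99] rows 1.2
```

```bash
python3 -m pendant '[[[0.64,-0.5,1.5,0.005,0,0,70],[0,0,1.5,0,0,0,70],[0,0,0.6,0,0,0,70],[0,0,0,0,0,0,70],[0,0,0,0,0,0,70]]]'; python3 - <<'E'
from h import *
to(.4795,.114,.036,None)
E
```

```text
time: 28.35
ee_pos: [0.4809, 0.1155, 0.0506]
tcp_rot: [179.8, -0.2, 78.4]
wrist_force: [-0.2, -0.7, 0.5]
opening: 0.0598
at [0.4809 0.1155 0.0506] [179.8145  -0.2076  78.4146] F [-0.2089 -0.7259  0.4702] op 0.0598 t 28.35
shift [-0.18 -0.11  1.46] turn [ 0.003 -0.004 -0.   ] shift after turn [-0.17 -0.11  1.46] rows 0.4
```

```bash
python3 -m pendant '[[[-0.18,-0.11,0.7,0.003,-0.004,0,70],[0,0,0.5,0,0,0,70],[0,0,0.1,0,0,0,70],[0,0,0,0,0,0,50],[0,0,0,0,0,0,30]]]' 60; python3 -m pendant '[[[0,0,0,0,0,0,20],[0,0,0,0,0,0,20],[0,0,0,0,0,0,20],[0,0,0,0,0,0,20],[0,0,0,0,0,0,20]]]';python3 - <<'E'
from h import *
to(.4795,.114,.036,None)
E
```

```text
time: 28.77
ee_pos: [0.48, 0.1143, 0.0377]
tcp_rot: [179.9, 0.0, 78.4]
wrist_force: [1.0, -0.5, 0.4]
opening: 0.0366
time: 29.18
ee_pos: [0.4798, 0.1143, 0.0381]
tcp_rot: [179.9, -0.0, 78.4]
wrist_force: [-0.2, -0.4, -0.3]
opening: 0.0252
at [0.4798 0.1143 0.0381] [179.9362  -0.0134  78.4284] F [-0.1636 -0.3782 -0.3189] op 0.0252 t 29.1833
shift [-0.04 -0.02  0.21] turn [ 0.001 -0.    -0.   ] shift after turn [-0.04 -0.02  0.21] rows 0.1
```

```bash
python3 -m pendant '[[[0,0,-1,0,0,0,20],[0,0,-3,0,0,0,20],[0,0,-3.5,0,0,0,20],[0,0,-3.5,0,0,0,20],[0,0,-1.5,0,0,0,20]]]'; python3 -m pendant '[[[0,0,0,0,0,0,20],[0,0,0,0,0,0,20]]]';python3 - <<'E'
from h import *
to(.6175,-.2703,.16,79.4)
snap("wrist","w12")
E
```

```text
time: 29.6
ee_pos: [0.4749, 0.113, 0.1623]
tcp_rot: [-179.3, 0.4, 78.4]
wrist_force: [1.7, 1.0, -5.7]
opening: 0.0255
time: 29.77
ee_pos: [0.4763, 0.1133, 0.1663]
tcp_rot: [-179.6, 0.2, 78.4]
wrist_force: [0.6, 0.1, -5.5]
opening: 0.0255
at [0.4763 0.1133 0.1663] [-179.5666    0.242    78.4121] F [ 0.5655  0.1214 -5.5388] op 0.0255 t 29.7667
shift [-34.74  21.54   0.62] turn [-0.008  0.004 -0.017] shift after turn [-35.11  20.93   0.63] rows 10.0
```

View pics/w12.png

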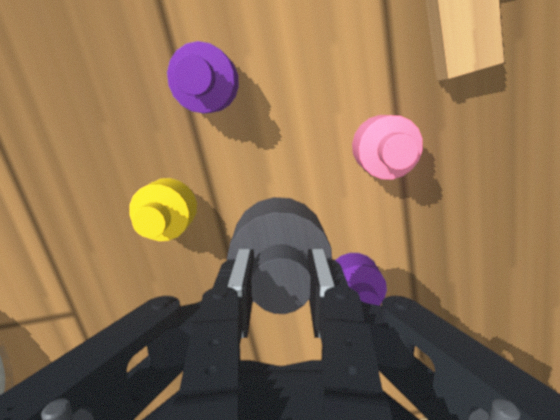

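The weight is held (wrist force about -5.6 N). I'll carry it to the stack.

```bash
for i in 1 2; do python3 -m pendant '[[[-3.3,2.05,0,0,0,0,20],[-3.3,2.05,0,0,0,0,20],[-3.3,2.05,0,0,0,0,20],[-3.3,2.05,0,0,0,0,20],[-3.3,2.05,0,0,0,0,20]]]'; done; python3 -m pendant '[[[0,0,0,0,0,0,20],[0,0,0,0,0,0,20],[0,0,0,0,0,0,20]]]'; python3 - <<'E'
from h import *
to(.6175,-.2703,.11,79.4)
E
```

```text
time: 30.23
ee_pos: [0.5416, -0.0679, 0.1571]
tcp_rot: [-178.9, 0.2, 79.2]
wrist_force: [2.2, 0.9, -4.9]
opening: 0.0253
time: 30.65
ee_pos: [0.6091, -0.2581, 0.1432]
tcp_rot: [-178.1, 0.1, 79.2]
wrist_force: [1.3, 0.8, -5.2]
opening: 0.0251
time: 30.9
ee_pos: [0.6078, -0.2661, 0.1317]
tcp_rot: [-177.4, 0.0, 78.7]
wrist_force: [-1.0, -0.2, -6.6]
opening: 0.0255
at [ 0.6078 -0.2661  0.1317] [-177.3813    0.0397   78.7338] F [-1.0418 -0.2237 -6.588 ] op 0.0255 t 30.9
shift [-0.22  1.13  2.12] turn [-0.046  0.    -0.012] shift after turn [-0.23  1.03  2.17] rows 0.6
```

```bash
python3 -m pendant '[[[0,0,0,-0.046,0,-0.012,20],[-0.22,1.03,1,0,0,0,20],[0,0,0.3,0,0,0,20],[0,0,0,0,0,0,20],[0,0,0,0,0,0,20]]]'; python3 -m pendant '[[[0,0,0,0,0,0,20]]]';python3 - <<'E'
from h import *
to(.6175,-.2703,.0895,79.4)
E
```

```text
time: 31.32
ee_pos: [0.6139, -0.2648, 0.1122]
tcp_rot: [-179.5, -0.2, 79.7]
wrist_force: [0.0, 0.8, -6.0]
opening: 0.0247
time: 31.4
ee_pos: [0.6137, -0.264, 0.1125]
tcp_rot: [-179.5, -0.2, 79.7]
wrist_force: [-0.4, 0.4, -5.0]
opening: 0.0254
at [ 0.6137 -0.264   0.1125] [-179.4727   -0.156    79.703 ] F [-0.4238  0.4384 -4.9706] op 0.0254 t 31.4
shift [-0.56  0.51  2.29] turn [-0.009 -0.003  0.005] shift after turn [-0.55  0.49  2.3 ] rows 0.6
```

```bash
python3 -m pendant '[[[-0.56,0.45,0.6,-0.009,-0.003,0.005,20],[0,0,0.5,0,0,0,20],[0,0,0.3,0,0,0,20],[0,0,0,0,0,0,20],[0,0,0,0,0,0,20]]]'; python3 - <<'E'
from h import *
to(.617,-.270,.0895,79.4)
E
```

```text
time: 31.82
ee_pos: [0.6177, -0.2702, 0.0985]
tcp_rot: [179.9, 0.1, 79.4]
wrist_force: [-0.2, 0.3, -5.3]
opening: 0.0255
at [ 0.6177 -0.2702  0.0985] [179.8606   0.0635  79.438 ] F [-0.1929  0.3344 -5.3472] op 0.0255 t 31.8167
shift [ 0.01 -0.08  0.9 ] turn [0.002 0.001 0.001] shift after turn [ 0.01 -0.08  0.9 ] rows 0.2
```

```bash
python3 -m pendant '[[[0,-0.05,0.4,0.002,0,0,20],[0,0,0.3,0,0,0,20],[0,0,0.1,0,0,0,20],[0,0,0,0,0,0,20],[0,0,0,0,0,0,20]]]'; python3 - <<'E'
from h import *
to(.617,-.270,.0891,79.4)
E
```

```text
time: 32.23
ee_pos: [0.6171, -0.2702, 0.0896]
tcp_rot: [180.0, 0.1, 79.4]
wrist_force: [-0.1, 0.8, -5.8]
opening: 0.0253
at [ 0.6171 -0.2702  0.0896] [179.9991   0.0581  79.4267] F [-0.0903  0.8449 -5.7764] op 0.0253 t 32.2333
shift [ 0.02 -0.02  0.05] turn [0.    0.001 0.   ] shift after turn [ 0.02 -0.02  0.05] rows 0.0
```

```bash
python3 -m pendant '[[[0,0,0.15,0,0,0,20],[0,0,0,0,0,0,20],[0,0,0,0,0,0,20]]]'; python3 -m pendant '[[[0,0,0.1,0,0,0,20],[0,0,0,0,0,0,20]]]'
```

```text
time: 32.48
ee_pos: [0.6176, -0.2706, 0.0897]
tcp_rot: [179.9, 0.1, 79.4]
wrist_force: [-0.8, 0.1, -6.1]
opening: 0.0256
time: 32.65
ee_pos: [0.6178, -0.2708, 0.0892]
tcp_rot: [179.8, 0.1, 79.4]
wrist_force: [0.4, 1.1, -5.3]
opening: 0.0256
```

```bash
python3 -m pendant '[[[0,0,0.15,0,0,0,20],[0,0,0.1,0,0,0,20],[0,0,0,0,0,0,20]]]'; python3 -m pendant '[[[0,0,0.1,0,0,0,20],[0,0,0.1,0,0,0,20],[0,0,0,0,0,0,20]]]'
```

```text
time: 32.9
ee_pos: [0.6181, -0.2711, 0.0892]
tcp_rot: [179.7, 0.2, 79.4]
wrist_force: [-0.0, -0.4, -5.7]
opening: 0.0251
time: 33.15
ee_pos: [0.6183, -0.2715, 0.0891]
tcp_rot: [179.6, 0.2, 79.4]
wrist_force: [-0.2, 0.5, -5.2]
opening: 0.0254
```

```bash
python3 -m pendant '[[[0,0.05,0.25,0.007,0.003,0,20],[0,0,0,0,0,0,20],[0,0,0,0,0,0,20]]]'
```

```text
time: 33.4
ee_pos: [0.6192, -0.2721, 0.0892]
tcp_rot: [179.8, 0.1, 79.4]
wrist_force: [-0.2, -0.1, -7.1]
opening: 0.0255
```

```bash
python3 -m pendant '[[[0,0,0.25,0,0,0,20],[0,0,0,0,0,0,20],[0,0,0,0,0,0,20]]]'; python3 -c "
from h import *
to(.617,-.270,.0891,79.4)"
```

```text
time: 33.65
ee_pos: [0.6197, -0.2727, 0.089]
tcp_rot: [179.7, 0.2, 79.4]
wrist_force: [-0.4, -0.7, -0.5]
opening: 0.0254
at [ 0.6197 -0.2727  0.089 ] [179.6716   0.198   79.3694] F [-0.3567 -0.7415 -0.4922] op 0.0254 t 33.65
shift [ 0.22 -0.32 -0.01] turn [ 0.006  0.003 -0.001] shift after turn [ 0.22 -0.32 -0.01] rows 0.1
```

```bash
python3 -m pendant '[[[0,0,0,0,0,0,35],[0,0,0,0,0,0,50],[0,0,0,0,0,0,60],[0,0,0,0,0,0,60],[0,0,-1.5,0,0,0,60]]]' 30 &&  python3 -m pendant '[[[0,0,-3,0,0,0,70],[0,0,-3,0,0,0,70],[0,0,-3,0,0,0,70],[0,0,0,0,0,0,70],[0,0,0,0,0,0,70]]]' && python3 - <<'E'
from h import *
Z.update(caul_mid=.042,weight_mid=.078)
look("wrist","w13",["weight_mid","caul_mid"])
Z.update(weight_mid=.078)
to(.448,-.114,.17,0);print(bot.get_obs()['q'])
E
```

```text
time: 34.07
ee_pos: [0.6191, -0.2721, 0.1]
tcp_rot: [179.9, 0.1, 79.4]
wrist_force: [-0.3, -0.8, -0.7]
opening: 0.0513
time: 34.48
ee_pos: [0.6191, -0.2716, 0.1948]
tcp_rot: [179.9, 0.1, 79.4]
wrist_force: [-0.6, -1.4, -1.1]
opening: 0.0594
weight_mid [ 0.6217 -0.2765] [284. 205.] 0.85 [101 102 104]
  rect [ 0.6165 -0.2801] (105, 70) 79.6 0.93
at [ 0.6183 -0.2713  0.1928] [-179.9651    0.0734   79.4071] F [ 0.0239  0.1133 -0.0312] op 0.0597 t 34.6833
shift [ 12.33 -19.63   2.28] turn [0.    0.001 1.386] shift after turn [-17.03 -15.73   2.28] rows 11.5
[-23.6549  22.4677  26.6577  94.2074  -0.0793  76.9381]
```

View pics/w13.png

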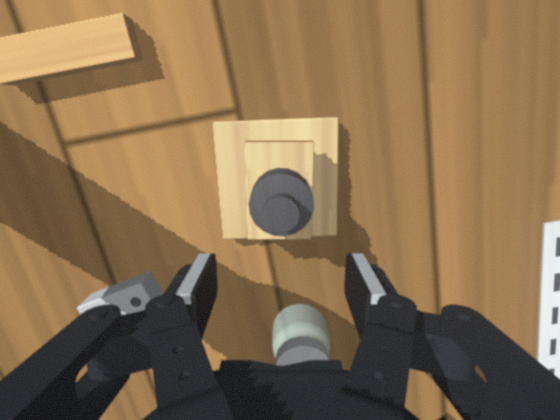

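The weight stands upright on the caul at (282,203). I'll work out the offsets.

```bash
python3 - <<'E'
from h import *
K,P=campose("wrist")
print("panel",onplane(K,P,[[213.5,122],[338,117.5],[336.5,235],[222.5,239.5]],.018).mean(0))
print("caul top edge mid",onplane(K,P,[[245,141.5],[313,141]],.051), "bottom",onplane(K,P,[[246.5,240],[309.5,239]],.051))
print("knob",onplane(K,P,[[283,211.5]],.105),"body",onplane(K,P,[[282,199]],.081))
E
```

```text
panel [ 0.6162 -0.2678]
caul top edge mid [[ 0.5969 -0.2214]
 [ 0.6542 -0.2316]] bottom [[ 0.5789 -0.3103]
 [ 0.6369 -0.32  ]]
knob [[ 0.6202 -0.2724]] body [[ 0.6201 -0.2693]]
```

```bash
python3 -m pendant '[[[1.7,-2.7,0,0,0,0,70],[1.7,-2.7,0,0,0,0,70],[1.7,-2.7,0,0,0,0,70],[1.7,-2.7,0,0,0,0,70],[1.7,-2.7,0,0,0,0,70]]]'; python3 -m pendant '[[[1.7,-2.7,0,0,0,0,70],[1.7,-2.7,0,0,0,0,70],[0,0,0,0,0,0,70]]]'; for i in 1 2 3; do python3 -m pendant '[[[0,0,0,0,0,-0.117,70],[0,0,0,0,0,-0.117,70],[0,0,0,0,0,-0.117,70],[0,0,0,0,0,-0.117,70],[0,0,0,0,0,-0.117,70]]]'; done;  python3 -m pendant '[[[0,0,0,0,0,0,70],[0,0,0,0,0,0,70]]]'; python3 - <<'E'
from h import *
TOP["batten_mid"]=.02/.7
look("wrist","w14",["batten_mid"])
to(.448,-.114,.10,180);print(bot.get_obs()['q'])
E
```

```text
time: 35.1
ee_pos: [0.4977, -0.1619, 0.1798]
tcp_rot: [-179.1, -0.1, 79.2]
wrist_force: [-0.5, 0.7, 1.3]
opening: 0.0596
time: 35.35
ee_pos: [0.4434, -0.1136, 0.1771]
tcp_rot: [-178.7, -0.1, 79.3]
wrist_force: [-0.4, 0.4, 0.6]
opening: 0.0598
time: 35.77
ee_pos: [0.4398, -0.1114, 0.1728]
tcp_rot: [-178.8, -1.0, 114.1]
wrist_force: [-0.1, -0.2, -0.3]
opening: 0.0599
time: 36.18
ee_pos: [0.438, -0.1113, 0.1672]
tcp_rot: [-179.5, -2.0, 149.4]
wrist_force: [-0.2, 0.6, -0.4]
opening: 0.0599
time: 36.6
ee_pos: [0.4361, -0.1112, 0.1616]
tcp_rot: [179.1, -2.4, -175.3]
wrist_force: [0.7, -0.3, -0.1]
opening: 0.0602
time: 36.77
ee_pos: [0.4355, -0.1111, 0.1597]
tcp_rot: [179.1, -2.5, -175.2]
wrist_force: [0.6, -0.3, 0.6]
opening: 0.0598
batten_mid [ 0.4474 -0.1116] [278. 211.] 0.84 [218 174 120]
  rect [ 0.4472 -0.1148] (130, 36) -1.0 0.61
at [ 0.4356 -0.1111  0.1601] [ 179.0953   -2.4888 -175.1911] F [0.0911 0.6884 0.2345] op 0.0597 t 36.9167
shift [-1.47 -0.48  5.95] turn [ 0.067  0.021 -3.057] shift after turn [1.24 0.29 6.01] rows 25.5
[-14.3349  -6.9079  -9.5741  89.9814   0.0388 -19.1251]
```

```bash
sed -i 's/yw+360\]/yw+360,yw-360]/' h.py; python3 -c "
from h import *
to(.4473,-.1142,.05,-181)"
```

```text
at [ 0.4356 -0.1111  0.1601] [ 179.0953   -2.4888 -175.1911] F [0.0911 0.6884 0.2345] op 0.0597 t 36.9167
shift [-1.62 -0.58 10.95] turn [ 0.014 -0.044  0.101] shift after turn [-1.17 -0.29 11.01] rows 2.7
```

```bash
python3 -m pendant '[[[0,0,0,0.014,-0.044,0.101,70],[0,0,0,0,0,0,70],[-1.17,-0.29,3,0,0,0,70],[0,0,3,0,0,0,70],[0,0,2,0,0,0,70]]]'; python3 -m pendant '[[[0,0,0,0,0,0,70],[0,0,0,0,0,0,70],[0,0,0,0,0,0,70]]]'; python3 -c "
from h import *
to(.4473,-.1142,.003,-181)"
```

```text
time: 37.33
ee_pos: [0.4508, -0.1153, 0.083]
tcp_rot: [-179.9, 0.5, 178.7]
wrist_force: [0.4, -0.0, 0.0]
opening: 0.0597
time: 37.58
ee_pos: [0.4487, -0.1148, 0.0798]
tcp_rot: [-180.0, 0.1, 178.9]
wrist_force: [-0.1, 0.3, -0.1]
opening: 0.0596
at [ 0.4487 -0.1148  0.0798] [-179.9669    0.0504  178.8828] F [-0.0908  0.3483 -0.0947] op 0.0596 t 37.5833
shift [0.15 0.06 7.68] turn [-0.001  0.001 -0.002] shift after turn [0.14 0.05 7.68] rows 1.9
```

```bash
python3 -m pendant '[[[0.14,0.05,2.5,0,0,0,70],[0,0,2.5,0,0,0,70],[0,0,1,0,0,0,70],[0,0,0,0,0,0,70],[0,0,0,0,0,0,70]]]'; python3 -c "
from h import *
to(.4473,-.1142,.004,-181)"
```

```text
time: 38.0
ee_pos: [0.4518, -0.1154, 0.0262]
tcp_rot: [-179.8, 0.6, 179.0]
wrist_force: [1.4, 0.4, 0.9]
opening: 0.0596
at [ 0.4518 -0.1154  0.0262] [-179.8485    0.5644  178.9856] F [1.3516 0.3945 0.8558] op 0.0596 t 38.0
shift [0.47 0.11 2.21] turn [-0.003  0.01  -0.   ] shift after turn [0.45 0.11 2.22] rows 0.6
```

```bash
python3 -m pendant '[[[0.45,0.11,1,-0.003,0.01,0,70],[0,0,0.9,0,0,0,70],[0,0,0.1,0,0,0,70],[0,0,0,0,0,0,50],[0,0,0,0,0,0,35]]]' 30; python3 -m pendant '[[[0,0,0,0,0,0,30],[0,0,0,0,0,0,30],[0,0,0,0,0,0,30]]]'; python3 -c "
from h import *
to(.4473,-.1142,.004,-181)
for c in('scene','side'):
    K,P,im=snap(c)
    m=bot.mark_of(c,'frame_joint')[0];print(c,onplane(K,P,m['uv'],.022),m['confidence'])
K,P=campose('scene');print(onplane(K,P,[[334,257],[393,263]],.022));K,P=campose('side');print(onplane(K,P,[[232,249],[205,294]],.022))
"
```

```text
time: 38.42
ee_pos: [0.4493, -0.1147, 0.0087]
tcp_rot: [-180.0, 0.2, 179.0]
wrist_force: [-0.2, -0.3, 0.2]
opening: 0.0365
time: 38.67
ee_pos: [0.4497, -0.1148, 0.0094]
tcp_rot: [-180.0, 0.3, 179.0]
wrist_force: [0.5, -0.4, 0.5]
opening: 0.0353
at [ 0.4497 -0.1148  0.0094] [-179.9577    0.2754  179.002 ] F [ 0.4505 -0.381   0.5344] op 0.0353 t 38.6667
shift [0.25 0.06 0.54] turn [-0.001  0.005  0.   ] shift after turn [0.24 0.06 0.54] rows 0.1
scene [[0.6302 0.2687]] 0.78
side [[0.6346 0.28  ]] 0.64
[[0.6603 0.1866]
 [0.6304 0.3639]]
[[0.6404 0.1919]
 [0.6172 0.3657]]
```

```bash
python3 -m pendant '[[[0,0,-1,0,0,0,30],[0,0,-3,0,0,0,30],[0,0,-3.5,0,0,0,30],[0,0,-3.5,0,0,0.119,30],[0,0,-3.5,0,0,0.119,30]]]'; for i in 1 2; do python3 -m pendant '[[[0,0,0,0,0,0.119,30],[0,0,0,0,0,0.119,30],[0,0,0,0,0,0.119,30],[0,0,0,0,0,0.119,30],[0,0,0,0,0,0.119,30]]]'; done; python3 -m pendant '[[[0,0,0,0,0,0,30],[0,0,0,0,0,0,30],[0,0,0,0,0,0,30]]]'; python3 -c "
from h import *
to(.53,.2,.18,97);print(bot.get_obs()['q'])
"
```

```text
time: 39.28
ee_pos: [0.444, -0.1134, 0.1537]
tcp_rot: [180.0, -0.6, 165.2]
wrist_force: [2.3, -0.7, -1.5]
opening: 0.035
time: 39.7
ee_pos: [0.4476, -0.1143, 0.1688]
tcp_rot: [179.7, 0.3, 129.4]
wrist_force: [-0.1, 0.8, -0.5]
opening: 0.0352
time: 40.12
ee_pos: [0.4474, -0.1142, 0.1735]
tcp_rot: [179.4, 0.2, 93.6]
wrist_force: [-0.9, -0.0, -0.5]
opening: 0.0351
time: 40.37
ee_pos: [0.4473, -0.1142, 0.1754]
tcp_rot: [179.3, 0.2, 93.6]
wrist_force: [0.0, -1.3, 0.5]
opening: 0.0352
at [ 0.4473 -0.1142  0.1754] [179.3089   0.1965  93.6376] F [ 0.0407 -1.2959  0.5379] op 0.0352 t 40.3667
shift [30.83 10.25 -0.44] turn [ 0.012  0.004 -0.059] shift after turn [30.18 12.04 -0.46] rows 7.9
[-14.3389  -8.6186  -9.3688  88.5318   0.0264  72.0225]
```

```bash
python3 -m pendant '[[[3.85,1.28,-0.1,0,0,0,30],[3.85,1.28,-0.1,0,0,0,30],[3.85,1.28,-0.1,0,0,0,30],[3.85,1.28,-0.1,0,0,0,30],[3.85,1.28,-0.1,0,0,0,30]]]'; python3 -m pendant '[[[3.85,1.28,-0.1,0,0,0,30],[3.85,1.28,-0.1,0,0,0,30],[0,0,0,0,0,0,30],[0,0,0,0,0,0,30],[0,0,0,0,0,0,30]]]'; python3 - <<'E'
from h import *
to(.64,.27,.18,97);print(bot.get_obs()['q'])
look("wrist","w15",["frame_joint"])
E
```

```text
time: 40.78
ee_pos: [0.4988, 0.0813, 0.182]
tcp_rot: [179.2, 0.3, 93.8]
wrist_force: [0.2, 0.0, -0.8]
opening: 0.0353
time: 41.2
ee_pos: [0.5193, 0.1702, 0.1836]
tcp_rot: [179.2, 0.3, 95.2]
wrist_force: [-0.9, -0.2, -0.1]
opening: 0.035
at [0.5193 0.1702 0.1836] [179.2035   0.2839  95.2091] F [-0.8825 -0.2068 -0.0688] op 0.035 t 41.2
shift [ 8.84 12.92  0.49] turn [ 0.014  0.005 -0.031] shift after turn [ 8.43 13.19  0.36] rows 3.8
[ 18.3887   3.0301   2.7208  88.9799  -0.458  103.1748]
frame_joint [0.6435 0.2707] [429.  88.] 0.71 [167 111  66]
```

View pics/w15.png

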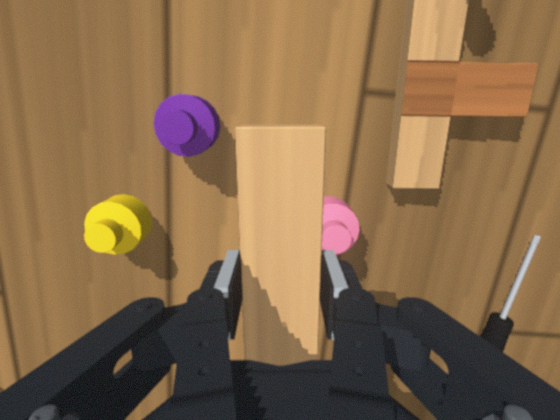

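The joint (dark insert in the rail) is at wrist (430,88). The rail runs from its lower end at (418,187) up past (440,5).

```bash
python3 - <<'E'
from h import *
K,P=campose("wrist")
a=onplane(K,P,[[418,187.5],[430,88],[440,3],[396,187],[415.5,0],[440,188],[466,5],[406,61],[401.5,114],[459,62],[452,115],[535,63],[529,116]],.022);print(a)
ang=lambda p,q:np.degrees(np.arctan2(*(q-p)[::-1]))
print(ang(a[0],a[1]),ang(a[3],a[4]),ang(a[5],a[6]),ang(a[0],a[2]),"stile perp",ang(a[7],a[11])+90,ang(a[8],a[12])+90, np.linalg.norm(a[0]-a[1]))
# batten in hand: which part
z=bot.get_obs()["ee_pos"][2]-.0094+.02
b=onplane(K,P,[[237,127],[324,127],[318,352],[243,348]],z);print("batten far end mid",b[:2].mean(0),ang(b[3],b[0]),ang(b[2],b[1]),np.linalg.norm(b[0]-b[1]))
t=bot.get_obs()["ee_pos"];print(t,np.linalg.norm(b[:2].mean(0)-t[:2]))
E
```

```text
[[0.6529 0.1801]
 [0.6446 0.2695]
 [0.6383 0.3349]
 [0.6317 0.1787]
 [0.6177 0.3352]
 [0.6742 0.1814]
 [0.6601 0.3355]
 [0.6191 0.2891]
 [0.6238 0.2455]
 [0.665  0.2925]
 [0.6695 0.2487]
 [0.7311 0.2977]
 [0.7395 0.2541]]
95.31194950191025 95.10696132315897 95.22885054161718 95.38843281416004 stile perp 94.37642724643523 94.219015594555 0.08978931080476042
batten far end mid [0.5135 0.2336] 94.49052962696241 95.72110625490933 0.033912245576728575
[0.5193 0.1691 0.1837] 0.0647007416447727
```

```bash
python3 -m pendant '[[[1.7,2.6,0.5,0.014,0.005,0,30],[1.7,2.6,1,0,0,0,30],[1.7,2.6,1,0,0,0,30],[1.7,2.6,1,0,0,0,30],[1.7,2.6,1,0,0,0,30]]]'; python3 -m pendant '[[[0,0,0,0,0,0,30],[0,0,0,0,0,0,30],[0,0,0,0,0,0,30]]]'; python3 - <<'E'
from h import *
to(.6445,.2690,.06,95.2)
E
```

```text
time: 41.72
ee_pos: [0.644, 0.2573, 0.145]
tcp_rot: [179.6, -0.0, 94.6]
wrist_force: [0.3, 0.1, 1.2]
opening: 0.0351
time: 41.97
ee_pos: [0.647, 0.2552, 0.1373]
tcp_rot: [-179.9, 0.1, 94.5]
wrist_force: [1.7, 0.0, 0.2]
opening: 0.0352
at [0.647  0.2552 0.1373] [-179.9247    0.0973   94.4514] F [1.6904 0.0371 0.2406] op 0.0352 t 41.9667
shift [ 1.4  -0.13  7.73] turn [-0.001  0.002 -0.013] shift after turn [ 1.39 -0.13  7.73] rows 1.9
```

```bash
python3 -m pendant '[[[1.4,-0.13,2,0,0,-0.013,30],[0,0,2.5,0,0,0,30],[0,0,2,0,0,0,30],[0,0,0,0,0,0,30],[0,0,0,0,0,0,30]]]'; python3 -m pendant '[[[0,0,0,0,0,0,30]]]'; python3 - <<'E'
from h import *
to(.6445,.2690,.034,95.2)
E
```

```text
time: 42.38
ee_pos: [0.6446, 0.2631, 0.0783]
tcp_rot: [179.6, -0.0, 94.9]
wrist_force: [0.9, 0.0, 0.2]
opening: 0.0349
time: 42.47
ee_pos: [0.6445, 0.2622, 0.0799]
tcp_rot: [179.6, -0.0, 94.9]
wrist_force: [0.4, -0.2, -0.5]
opening: 0.0352
at [0.6445 0.2622 0.0799] [179.5637  -0.0309  94.8839] F [ 0.3883 -0.2181 -0.4538] op 0.0352 t 42.4667
shift [0.67 0.03 4.59] turn [ 0.008 -0.001 -0.006] shift after turn [0.67 0.07 4.59] rows 1.1
```

```bash
python3 -m pendant '[[[0.67,0.05,1.5,0.008,0,-0.006,30],[0,0,1.6,0,0,0,30],[0,0,0.6,0,0,0,30],[0,0,0,0,0,0,30],[0,0,0,0,0,0,30]]]';  python3 - <<'E'
from h import *
to(.6445,.2690,.032,95.2)
E
```

```text
time: 42.88
ee_pos: [0.6471, 0.2701, 0.0479]
tcp_rot: [179.6, -0.2, 95.2]
wrist_force: [-0.1, -0.5, -0.1]
opening: 0.0351
at [0.6471 0.2701 0.0479] [179.5565  -0.2134  95.2204] F [-0.0603 -0.4514 -0.0579] op 0.0351 t 42.8833
shift [-0.09 -0.28  1.59] turn [ 0.008 -0.004  0.   ] shift after turn [-0.08 -0.27  1.59] rows 0.4
```

```bash
python3 -m pendant '[[[-0.09,-0.27,0.6,0.008,-0.004,0,30],[0,0,0.6,0,0,0,30],[0,0,0.2,0,0,0,30],[0,0,0,0,0,0,30],[0,0,0,0,0,0,30]]]';  python3 - <<'E'
from h import *
to(.6445,.2690,.0315,95.2)
E
```

```text
time: 43.3
ee_pos: [0.6449, 0.2694, 0.0343]
tcp_rot: [180.0, 0.0, 95.2]
wrist_force: [-0.1, 0.5, -0.6]
opening: 0.0354
at [0.6449 0.2694 0.0343] [179.9659   0.0047  95.2416] F [-0.1307  0.5443 -0.6081] op 0.0354 t 43.3
shift [-0.04 -0.05  0.28] turn [0.001 0.    0.001] shift after turn [-0.04 -0.05  0.28] rows 0.1
```

```bash
python3 -m pendant '[[[-0.04,-0.05,0.2,0,0,0,30],[0,0,0.1,0,0,0,30],[0,0,0,0,0,0,30],[0,0,0,0,0,0,30]]]'; python3 -m pendant '[[[0,0,0.1,0,0,0,30],[0,0,0,0,0,0,30]]]'
```

```text
time: 43.63
ee_pos: [0.6446, 0.269, 0.0315]
tcp_rot: [179.9, -0.0, 95.2]
wrist_force: [0.1, 0.1, 0.0]
opening: 0.035
time: 43.8
ee_pos: [0.6449, 0.269, 0.0311]
tcp_rot: [179.9, -0.0, 95.2]
wrist_force: [0.2, -0.2, 0.2]
opening: 0.0352
```

Released and checked next; then on to the block at about (0.419,-0.370).

```bash
python3 -m pendant '[[[0,0,0,0,0,0,45],[0,0,0,0,0,0,55],[0,0,0,0,0,0,65],[0,0,-1.5,0,0,0,65],[0,0,-3,0,0,0,65]]]' &&  python3 -m pendant '[[[0,0,-4,0,0,0,70],[0,0,-4,0,0,0,70],[0,0,-2,0,0,0,70],[0,0,0,0,0,0,70],[0,0,0,0,0,0,70]]]' && python3 - <<'E'
from h import *
Z["batten_mid"]=.032;TOP["batten_mid"]=.042/.7
look("wrist","w16",["batten_mid","frame_joint"])
for c in("scene","side"): print(c);look(c,None,["block_mid","batten_mid"])
to(.419,-.37,.2,None);print(bot.get_obs()['q'])
E
```

```text
time: 44.22
ee_pos: [0.642, 0.2678, 0.0701]
tcp_rot: [-179.6, 0.1, 95.2]
wrist_force: [-0.3, -0.3, -0.5]
opening: 0.0556
time: 44.63
ee_pos: [0.643, 0.2683, 0.1794]
tcp_rot: [-179.9, 0.1, 95.2]
wrist_force: [0.6, 0.0, -0.8]
opening: 0.06
batten_mid [0.6463 0.2699] [285. 190.] 0.66 [220 174 123]
  rect [0.6455 0.2693] (129, 37) -84.6 0.89
scene
block_mid [ 0.4146 -0.3632] [198. 159.] 0.81 [208 207 206]
  rect [ 0.4217 -0.3685] (94, 42) 10.9 0.78
batten_mid [0.6282 0.2741] [364. 254.] 0.67 [235 189 117]
batten_mid [ 0.6046 -0.2852] [198. 205.] 0.48 [87 87 92]
  rect [0.6492 0.2706] (130, 43) -85.1 0.96
side
block_mid [ 0.4139 -0.3506] [375. 174.] 0.68 [148 149 148]
  rect [ 0.4151 -0.3628] (86, 81) -73.9 0.8
batten_mid [0.6464 0.2672] [215. 262.] 0.6 [139 109  75]
  rect [0.6364 0.2814] (148, 47) -85.2 0.8
at [0.6425 0.2681 0.1783] [-179.7315    0.0989   95.2364] F [ 0.6429  0.4492 -0.0087] op 0.0597 t 45.3333
shift [-61.5  -28.09  -1.93] turn [-0.005  0.002 -0.   ] shift after turn [-61.5  -28.08  -2.17] rows 16.5
[ 22.6538  25.8055  29.4922  93.9725  -0.014  107.4177]
```

The batten reads (0.6455, 0.2693), along the rail to within 1°. I'll move to the block.

```bash
for i in 1 2 3; do python3 -m pendant '[[[-3.65,-1.67,-0.1,0,0,0,70],[-3.65,-1.67,-0.1,0,0,0,70],[-3.65,-1.67,-0.1,0,0,0,70],[-3.65,-1.67,-0.1,0,0,0,70],[-3.65,-1.67,-0.1,0,0,0,70]]]'; done; for i in 1 2; do python3 -m pendant '[[[0,0,0,0,0,0.12,70],[0,0,0,0,0,0.12,70],[0,0,0,0,0,0.12,70],[0,0,0,0,0,0.12,70],[0,0,0,0,0,0.12,70]]]'; done; python3 -m pendant '[[[0,0,0,0,0,0.12,70],[0,0,0,0,0,0.12,70],[0,0,0,0,0,0,70],[0,0,0,0,0,0,70]]]'; python3 - <<'E'
from h import *
to(.419,-.37,.1,12);print(bot.get_obs()['q'])
TOP["block_mid"]=.03/.7
look("wrist","w17",["block_mid"])
E
```

```text
time: 45.75
ee_pos: [0.5749, 0.0797, 0.1782]
tcp_rot: [-179.5, 0.1, 95.8]
wrist_force: [0.7, -0.7, 0.0]
opening: 0.0598
time: 46.17
ee_pos: [0.5058, -0.117, 0.1854]
tcp_rot: [-179.6, 0.1, 95.9]
wrist_force: [0.6, 0.2, 0.6]
opening: 0.0594
time: 46.58
ee_pos: [0.4371, -0.3138, 0.1936]
tcp_rot: [-179.9, 0.3, 96.0]
wrist_force: [0.9, -0.2, 0.5]
opening: 0.06
time: 47.0
ee_pos: [0.4323, -0.3235, 0.1942]
tcp_rot: [179.8, 0.4, 60.4]
wrist_force: [-0.4, 0.2, -0.3]
opening: 0.0595
time: 47.42
ee_pos: [0.4321, -0.324, 0.195]
tcp_rot: [179.5, 0.2, 24.6]
wrist_force: [-0.4, 0.3, -0.1]
opening: 0.06
time: 47.75
ee_pos: [0.432, -0.324, 0.1957]
tcp_rot: [179.4, 0.0, 10.2]
wrist_force: [-0.8, 0.4, -0.1]
opening: 0.0596
at [ 0.432  -0.324   0.1957] [179.4482   0.0152  10.1593] F [-0.8189  0.3926 -0.1491] op 0.0596 t 47.75
shift [-2.09  4.21  9.61] turn [ 0.01   0.    -0.032] shift after turn [-2.23  4.23  9.57] rows 2.6
[-36.662    2.5941   3.6101  90.6241  -0.3887 133.1773]
block_mid [ 0.4208 -0.3703] [320. 203.] 0.77 [146 148 149]
  rect [ 0.4229 -0.3699] (84, 39) 11.3 0.88
```

```bash
python3 -m pendant '[[[-0.95,2.1,2,0.01,0,-0.02,70],[-0.95,2.1,2,0,0,0,70],[0,0,2.5,0,0,0,70],[0,0,2,0,0,0,70],[0,0,0,0,0,0,70]]]'; python3 -m pendant '[[[0,0,0,0,0,0,70],[0,0,0,0,0,0,70]]]'; python3 - <<'E'
from h import *
TOP["block_mid"]=.03/.7
look("wrist","w18",["block_mid"])
to(.421,-.37,.03,11.3)
E
```

```text
time: 48.32
ee_pos: [0.4221, -0.3715, 0.1099]
tcp_rot: [179.8, -0.2, 12.1]
wrist_force: [-0.7, 0.9, -1.1]
opening: 0.0599
time: 48.48
ee_pos: [0.4217, -0.3712, 0.1102]
tcp_rot: [179.9, -0.1, 12.3]
wrist_force: [0.2, -0.4, 0.1]
opening: 0.0597
block_mid [ 0.421  -0.3716] [279. 210.] 0.63 [152 156 156]
  rect [ 0.4222 -0.371 ] (82, 36) 11.7 0.82
at [ 0.4224 -0.3716  0.1112] [179.7859  -0.2073  12.2501] F [-0.0164  0.0859 -0.681 ] op 0.06 t 48.6333
shift [-0.13 -0.21  8.12] turn [ 0.004 -0.004  0.017] shift after turn [-0.1  -0.18  8.12] rows 2.0
```

Centred on (0.4217,-0.371), yaw 11.6; descend.

```bash
python3 -m pendant '[[[-0.05,-0.05,2.2,0.004,-0.004,0.012,70],[0,0,3,0,0,0,70],[0,0,2,0,0,0,70],[0,0,0,0,0,0,70],[0,0,0,0,0,0,70]]]';  python3 - <<'E'
from h import *
to(.4217,-.371,.01,11.6)
E
```

```text
time: 49.05
ee_pos: [0.4257, -0.3732, 0.0447]
tcp_rot: [179.5, -0.4, 11.7]
wrist_force: [0.5, 0.4, 0.7]
opening: 0.0596
at [ 0.4257 -0.3732  0.0447] [179.4799  -0.389   11.6892] F [0.4942 0.4016 0.7345] op 0.0596 t 49.05
shift [-0.37 -0.33  3.47] turn [ 0.009 -0.007  0.002] shift after turn [-0.35 -0.3   3.47] rows 0.9
```

```bash
python3 -m pendant '[[[-0.35,-0.3,1.5,0.009,-0.007,0,70],[0,0,1.4,0,0,0,70],[0,0,0.4,0,0,0,70],[0,0,0,0,0,0,70],[0,0,0,0,0,0,70]]]';  python3 - <<'E'
from h import *
to(.4217,-.371,.008,11.6)
E
```

```text
time: 49.47
ee_pos: [0.4236, -0.3725, 0.0155]
tcp_rot: [179.7, -0.2, 11.7]
wrist_force: [-0.6, 0.4, 0.6]
opening: 0.06
at [ 0.4236 -0.3725  0.0155] [179.7465  -0.1685  11.7443] F [-0.6134  0.4158  0.5812] op 0.06 t 49.4667
shift [-0.16 -0.19  0.75] turn [ 0.004 -0.003  0.003] shift after turn [-0.15 -0.19  0.75] rows 0.2
```

```bash
python3 -m pendant '[[[-0.16,-0.19,0.5,0.004,-0.003,0.003,70],[0,0,0.2,0,0,0,70],[0,0,0,0,0,0,55],[0,0,0,0,0,0,40],[0,0,0,0,0,0,30]]]' 70; python3 -m pendant '[[[0,0,0,0,0,0,30],[0,0,0,0,0,0,30],[0,0,0,0,0,0,30],[0,0,0,0,0,0,30]]]'; python3 - <<'E'
from h import *
to(.4217,-.371,.008,11.6)
E
```

```text
time: 49.88
ee_pos: [0.4224, -0.3714, 0.0106]
tcp_rot: [179.9, -0.1, 11.6]
wrist_force: [0.0, -1.5, 1.0]
opening: 0.0344
time: 50.22
ee_pos: [0.4224, -0.3715, 0.0106]
tcp_rot: [179.9, -0.1, 11.6]
wrist_force: [-0.9, -0.4, 0.3]
opening: 0.0344
at [ 0.4224 -0.3715  0.0106] [179.8827  -0.0954  11.5628] F [-0.9375 -0.4441  0.2649] op 0.0344 t 50.2167
shift [-0.06 -0.06  0.26] turn [ 0.002 -0.002 -0.001] shift after turn [-0.06 -0.06  0.26] rows 0.1
```

```bash
python3 -m pendant '[[[0,0,-1,0,0,0,30],[0,0,-3,0,0,0,30],[0,0,-3.5,0,0,0,30],[0,0,-3.5,0,0,-0.12,30],[0,0,-3.5,0,0,-0.12,30]]]'; for i in 1 2; do python3 -m pendant '[[[0,0,-0.3,0,0,-0.12,30],[0,0,0,0,0,-0.12,30],[0,0,0,0,0,-0.12,30],[0,0,0,0,0,-0.12,30],[0,0,0,0,0,-0.12,30]]]'; done; python3 -m pendant '[[[0,0,0,0,0,0,30],[0,0,0,0,0,0,30]]]'; python3 - <<'E'
from h import *
to(.6455,.269,.18,95.2)
E
```

```text
time: 50.63
ee_pos: [0.4167, -0.3665, 0.1496]
tcp_rot: [-178.9, 0.5, 25.5]
wrist_force: [1.4, -0.7, -6.0]
opening: 0.0345
time: 51.05
ee_pos: [0.418, -0.3679, 0.1643]
tcp_rot: [-179.4, -0.1, 61.3]
wrist_force: [0.6, -0.9, -6.9]
opening: 0.0343
time: 51.47
ee_pos: [0.4163, -0.3665, 0.1673]
tcp_rot: [-179.4, -0.7, 97.2]
wrist_force: [-0.6, -0.2, -6.1]
opening: 0.0344
time: 51.63
ee_pos: [0.4158, -0.3661, 0.1671]
tcp_rot: [-179.3, -0.8, 97.3]
wrist_force: [0.2, -0.4, -6.9]
opening: 0.0343
at [ 0.4158 -0.3661  0.1671] [-179.2795   -0.7996   97.2934] F [ 0.1838 -0.4392 -6.9042] op 0.0343 t 51.6333
shift [60.09 30.84 -0.84] turn [-0.013 -0.014  0.037] shift after turn [61.16 28.63 -1.29] rows 16.5
```

```bash
python3 -m pendant '[[[0,0,0,-0.013,-0.014,0.037,30],[3.6,1.67,-0.1,0,0,0,30],[3.6,1.67,-0.1,0,0,0,30],[3.6,1.67,-0.1,0,0,0,30],[3.6,1.67,-0.1,0,0,0,30]]]'; for i in 1 2; do python3 -m pendant '[[[3.6,1.67,-0.1,0,0,0,30],[3.6,1.67,-0.1,0,0,0,30],[3.6,1.67,-0.1,0,0,0,30],[3.6,1.67,-0.1,0,0,0,30],[3.6,1.67,-0.1,0,0,0,30]]]'; done; python3 -m pendant '[[[3.6,1.67,-0.1,0,0,0,30],[0,0,0,0,0,0,30],[0,0,0,0,0,0,30],[0,0,0,0,0,0,30]]]'; python3 - <<'E'
from h import *
to(.6455,.269,.1,95.2)
E
```

```text
time: 52.05
ee_pos: [0.4693, -0.2191, 0.1695]
tcp_rot: [-179.8, 0.1, 93.1]
wrist_force: [1.5, 0.1, -5.5]
opening: 0.0343
time: 52.47
ee_pos: [0.5453, -0.0262, 0.1751]
tcp_rot: [-179.8, 0.1, 91.6]
wrist_force: [2.5, -1.9, -6.7]
opening: 0.0345
time: 52.88
ee_pos: [0.6261, 0.1657, 0.1802]
tcp_rot: [-179.8, 0.1, 90.3]
wrist_force: [1.8, -1.1, -5.9]
opening: 0.0347
time: 53.22
ee_pos: [0.644, 0.2131, 0.1757]
tcp_rot: [-179.4, 0.1, 89.9]
wrist_force: [0.7, -0.7, -7.7]
opening: 0.0343
at [0.644  0.2131 0.1757] [-179.4418    0.1037   89.8978] F [ 0.6988 -0.7142 -7.7153] op 0.0343 t 53.2167
shift [5.61 0.22 7.56] turn [-0.01   0.001 -0.093] shift after turn [5.55 0.66 7.57] rows 2.3
```

```bash
python3 -m pendant '[[[0,0,0,-0.01,0.001,-0.093,30],[2.7,0.33,1.5,0,0,0,30],[2.6,0.3,2,0,0,0,30],[0,0,2,0,0,0,30],[0,0,0,0,0,0,30]]]'; python3 -m pendant '[[[0,0,0,0,0,0,30],[0,0,0,0,0,0,30]]]'; python3 - <<'E'
from h import *
to(.6455,.269,.07,95.2)
E
```

```text
time: 53.63
ee_pos: [0.6455, 0.2623, 0.1214]
tcp_rot: [179.9, 0.0, 94.5]
wrist_force: [-0.9, -1.6, -9.4]
opening: 0.034
time: 53.8
ee_pos: [0.6448, 0.2602, 0.1224]
tcp_rot: [179.9, 0.1, 94.3]
wrist_force: [-0.1, 0.0, -5.6]
opening: 0.0344
at [0.6448 0.2602 0.1224] [179.9201   0.0793  94.3199] F [-0.0553  0.0242 -5.5672] op 0.0344 t 53.8
shift [0.88 0.13 5.24] turn [ 0.001  0.001 -0.015] shift after turn [0.87 0.15 5.24] rows 1.3
```

```bash
python3 -m pendant '[[[0.88,0.05,1.5,0,0,-0.015,30],[0,0,2,0,0,0,30],[0,0,1,0,0,0,30],[0,0,0,0,0,0,30],[0,0,0,0,0,0,30]]]'; python3 - <<'E'
from h import *
to(.6455,.269,.055,95.2)
E
```

```text
time: 54.22
ee_pos: [0.6472, 0.2675, 0.0808]
tcp_rot: [179.5, -0.0, 95.0]
wrist_force: [-0.3, -0.0, -6.1]
opening: 0.0345
at [0.6472 0.2675 0.0808] [179.4963  -0.0489  94.9756] F [-0.2854 -0.0365 -6.0947] op 0.0345 t 54.2167
shift [ 0.17 -0.17  2.58] turn [ 0.009 -0.001 -0.004] shift after turn [ 0.17 -0.15  2.58] rows 0.6
```

```bash
python3 -m pendant '[[[0.17,-0.16,1,0.009,-0.001,-0.004,30],[0,0,1,0,0,0,30],[0,0,0.4,0,0,0,30],[0,0,0,0,0,0,30],[0,0,0,0,0,0,30]]]'; python3 - <<'E'
from h import *
to(.6455,.269,.053,95.2)
E
```

```text
time: 54.63
ee_pos: [0.6462, 0.2693, 0.0566]
tcp_rot: [179.9, -0.0, 95.2]
wrist_force: [-0.1, -0.2, -5.7]
opening: 0.0343
at [0.6462 0.2693 0.0566] [179.9358  -0.0298  95.2083] F [-0.0521 -0.2107 -5.6852] op 0.0343 t 54.6333
shift [-0.02 -0.08  0.36] turn [ 0.001 -0.001  0.   ] shift after turn [-0.02 -0.07  0.36] rows 0.1
```

```bash
python3 -m pendant '[[[-0.02,-0.07,0.25,0,0,0,30],[0,0,0.1,0,0,0,30],[0,0,0,0,0,0,30],[0,0,0,0,0,0,30]]]'; python3 -m pendant '[[[0,0,0.15,0,0,0,30],[0,0,0,0,0,0,30],[0,0,0,0,0,0,30]]]'
```

```text
time: 54.97
ee_pos: [0.6458, 0.2692, 0.0535]
tcp_rot: [179.9, -0.0, 95.2]
wrist_force: [0.9, -0.2, -5.7]
opening: 0.0347
time: 55.22
ee_pos: [0.6463, 0.2693, 0.0531]
tcp_rot: [179.8, -0.1, 95.2]
wrist_force: [-0.4, 0.2, -6.7]
opening: 0.0347
```

```bash
python3 -m pendant '[[[-0.02,-0.05,0.2,0.003,-0.002,0,30],[0,0,0,0,0,0,30],[0,0,0,0,0,0,30]]]'; python3 -m pendant '[[[0,0,0.2,0,0,0,30],[0,0,0,0,0,0,30],[0,0,0,0,0,0,30]]]'
```

```text
time: 55.47
ee_pos: [0.6465, 0.2694, 0.0532]
tcp_rot: [179.8, -0.0, 95.2]
wrist_force: [-0.5, -0.3, -6.6]
opening: 0.0346
time: 55.72
ee_pos: [0.6468, 0.2695, 0.0529]
tcp_rot: [179.7, -0.0, 95.2]
wrist_force: [-0.0, -0.8, -7.0]
opening: 0.0345
```

```bash
python3 -m pendant '[[[-0.05,-0.1,0.3,0.004,0,0,30],[0,0,0,0,0,0,30],[0,0,0,0,0,0,30]]]'; python3 -m pendant '[[[0,0,0.2,0,0,0,30],[0,0,0,0,0,0,30],[0,0,0,0,0,0,30]]]'
```

```text
time: 55.97
ee_pos: [0.6472, 0.2697, 0.0534]
tcp_rot: [179.7, -0.2, 95.2]
wrist_force: [0.0, 0.3, -5.8]
opening: 0.0343
time: 56.22
ee_pos: [0.6473, 0.2698, 0.0527]
tcp_rot: [179.6, -0.2, 95.2]
wrist_force: [-0.4, -0.6, -1.1]
opening: 0.0345
```

```bash
python3 -m pendant '[[[0,0,0,0,0,0,40],[0,0,0,0,0,0,55],[0,0,0,0,0,0,65],[0,0,0,0,0,0,65],[0,0,-1.5,0,0,0,65]]]' 30 &&  python3 -m pendant '[[[0,0,-3,0,0,0,70],[0,0,-4,0,0,0,70],[0,0,-4,0,0,0,70],[0,0,0,0,0,0,70],[0,0,0,0,0,0,70]]]' && python3 - <<'E'
from h import *
Z.update(batten_mid=.032,block_mid=.057,caul_mid=.042,weight_mid=.078);TOP.update(block_mid=.072/.7,batten_mid=.042/.7)
look("wrist","w19",["block_mid","batten_mid"])
w=cv2.imread("pics/w19.png");K,P,im=snap("scene")
im=im[:,:,::-1];a=cv2.resize(im[170:310,150:420],(540,280));cv2.imwrite("pics/fin.png",np.vstack([cv2.resize(w[20:400],(540,300)),a]))
for c in("scene","side"): look(c,None,["block_mid","weight_mid","glue","screwdriver","screwjar"])
print(bot.get_obs()["ee_pos"])
E
```

```text
time: 56.63
ee_pos: [0.6466, 0.2694, 0.0647]
tcp_rot: [179.8, -0.1, 95.2]
wrist_force: [-0.5, -0.4, -1.2]
opening: 0.0555
time: 57.05
ee_pos: [0.6461, 0.269, 0.1805]
tcp_rot: [179.7, -0.1, 95.2]
wrist_force: [0.4, -0.4, -1.4]
opening: 0.0594
block_mid [0.6461 0.2692] [280. 198.] 0.89 [195 195 201]
  rect [0.6476 0.2692] (83, 36) -84.6 0.88
batten_mid [0.6477 0.2591] [280. 202.] 0.54 [198 201 202]
  rect [0.6446 0.2693] (131, 37) -84.8 0.92
block_mid [0.6594 0.2715] [363. 259.] 0.84 [153 152 151]
  rect [0.657  0.2666] (83, 53) -82.1 0.64
weight_mid [0.561  0.0168] [290. 208.] 0.61 [ 93  41 121]
weight_mid [ 0.6161 -0.2744] [197. 201.] 0.58 [56 56 59]
weight_mid [0.4687 0.2206] [360. 200.] 0.58 [ 82  36 107]
weight_mid [0.6005 0.1432] [326. 228.] 0.55 [242 135 172]
weight_mid [0.3936 0.1312] [337. 175.] 0.49 [220 185   0]
glue [0.5748 0.4776] [431. 260.] 0.72 [154 150 140]
screwdriver [0.7812 0.0367] [276. 282.] 0.72 [29 29 29]
screwjar [ 0.6185 -0.4466] [153. 203.] 0.91 [125 127 112]
block_mid [0.645 0.277] [213. 257.] 0.9 [112 115 111]
  rect [0.6363 0.2814] (109, 49) -83.3 0.8
weight_mid [ 0.6171 -0.2836] [309. 153.] 0.81 [54 53 58]
weight_mid [0.4081 0.2796] [306. 277.] 0.81 [112  57 142]
weight_mid [0.548  0.1906] [265. 240.] 0.72 [199 109 134]
weight_mid [0.5008 0.0737] [301. 220.] 0.69 [114  55 139]
weight_mid [0.35   0.1826] [344. 259.] 0.59 [162 139  37]
glue [0.5787 0.4792] [194. 340.] 0.62 [189 186 171]
screwdriver [0.7817 0.0454] [213. 214.] 0.57 [95 72 44]
screwjar [ 0.5968 -0.4578] [331. 154.] 0.64 [119 129 122]
[0.6454 0.2688 0.1791]
```

View pics/fin.png

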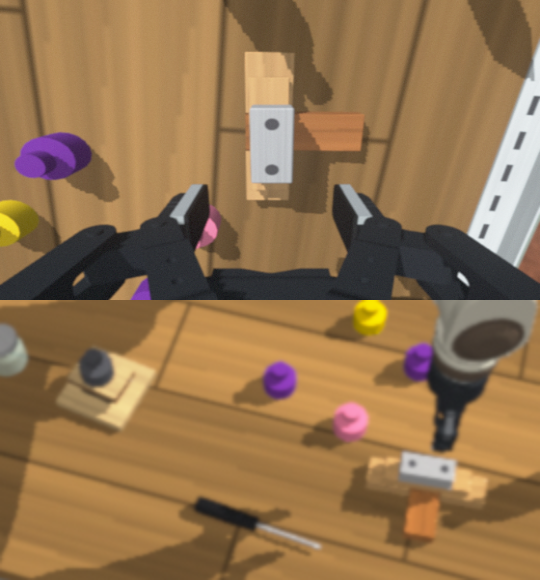

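The picture shows the block centred on the batten over the joint (top part, 272,145) and the weight still upright on the caul (lower part, 97,368). The gripper is clear of everything.

```bash
python3 -c "
from workcell import bot
print(bot.job_done())"
```

```text
the job is handed in; nothing more can be done
None
```

Both stacks are built in the order you asked for, and I handed the job in at about 58 s; no verdict was reported. The panel carries pad, caul and iron weight. The frame carries the batten along the rail with the steel block on its middle.

- **Final offsets from wrist-camera measurements:** the caul is about 2 mm and the weight about 5–6 mm off the patch. The batten and block are about 1–3 mm off the joint, and the batten is within 1° of the rail. The pad read about 3 mm off when it was set down; the caul has covered it since.
- **Bystanders:** the glue bottle, screwdriver and screw jar show up where they were. The scene camera's estimate for the jar changed by about 13 mm, which is within that estimator's scatter.
- **What went wrong on the way:**
  - The first grip on the pad missed because the fingers were too high; it nudged the pad about 12 mm and I regripped it lower.
  - The last joint reached its range limit on the way to the caul, so I turned the gripper the other way round.
  - The weight drifted about 3 mm sideways as I pressed it down.
- **Checks that disagreed:** the scene and side cameras' estimates for the block and weight differ from the wrist camera's by up to about 16 mm. I trusted the closer wrist view. I did not measure any tilt numerically; the pieces looked level in the pictures.

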